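Take the test gauge and the blank cap off the gas manifold

ROBOT

A 6-joint arm with a two-finger parallel gripper is mounted at the origin on the work surface. World frame = base frame: x ahead of the robot, y to its left, z up, the work surface at z = 0. Lengths are in m, angles in degrees, forces in N, time in s.
With the tool pointing down it reaches from about 0.4 to 0.825 m from the base axis. Payload 7 kg.
Tool frame: the origin (TCP) lies on the centre line of the jaws, within the pads' length; the fingertips stand 25 mm ahead of it and the grasp point (between the pads) lies 6 mm ahead of it; x points along the fingers, z is the direction in which the jaws open and shut, and the axes are right-handed (so a half turn about x gives the same grasp; the last joint's range is limited). The gripper opens to 88 mm and grips with 3 to 60 N. Pads are 19 mm wide; open, the fingers measure 130 mm over their backs; the gripper's body (78 mm by 193 mm) begins 47 mm behind the grasp point.
Start: joints at [79.933, 20.546, 0.682, 0, -70.136, -16.507], TCP at [0.302, 0.604, 0.252] pointing down, gripper open.
Joint ranges: [-176.03, 176.03], [-82.01, 121.73], [-58.28, 71.71], [-173.87, 95.51], [-174.79, -0.11], [-173.66, 173.66]. Speed limits (degrees/s): [136.94, 136.94, 172.46, 180, 180, 180].

INTERFACE

Orientations are given as [roll, pitch, yaw] about the fixed x, y, z axes, in that order (R = Rz(yaw) Ry(pitch) Rx(roll)).
In Python, from plant import ctrl gives the robot as it stands. The module is installed in compiled form; this text tells all that it offers.
- The arm moves only by the tool send_rows, never from a script. Its argument "deltas" is a list of rows, each an object of numbers: "dx", "dy", "dz": the shift along the tool's x, y, z in mm; "ax", "ay", "az": the turn, a rotation vector about the tool's x, y, z in units of 5 degrees (1.0 is 5 degrees); "fingers": the opening, from 0 (shut) to 1 (fully open). A call has 1 to 12 rows; each row shifts and turns the commanded pose from where the row before left it, along the tool's axes as they then stand; what a row does not reach is not made up. A row lasts 1/8 s, in which the tool goes at most 62.5 mm and 10.7 degrees, less where a joint would pass 70% of its speed; a pose out of reach is approached as far as the arm can. A call with a gripper value outside its range is refused whole. The fingers move at their own pace and stop on an object; the grip force is fixed at half the most. Time passes only in rows, so rows that do not move let the fingers close. It gives the time, the measured TCP pose, the force and the opening at its end, in the units of the state.
- ctrl.get_obs(): the state, without advancing time (a new reading comes with each control period).
- ctrl.snapshot(name): name is "scene" or "top"; returns a dict with "image" (420x560x3 uint8, blue, green, red), "fx", "fy", "cx", "cy" (pixels), "R" (3x3) and "t" (3): a world point X has camera coordinates R X + t. Camera axes: x right, y down, z forward; pixel columns grow to the right and rows downward; lengths in m; the calibration is good to about 2 mm. A picture is of the moment at which its call begins. There is no depth.
- ctrl.close_job(): hands the job in, once; it reports no verdict.
The state is a dict: "clock": time; "joint_pos": joint angles; "qvel": joint speeds; "tau": joint torques, N m; "tool_pos": TCP position; "orientation": TCP orientation; "force": force on the tool from outside, world axes, zero at the start; "moment": the same for the moment, N m; "opening": finger opening in m.
Only numpy, scipy, OpenCV 4.12 (cv2) and the standard library are available. Lean on these libraries where they do the work, as an engineer would, in place of code of your own. Each camera call takes 0.05 s, during which the arm holds its last target.

TASK

The leak test on the bench gas manifold is finished. First draw back the sprung sleeve of its quick coupling so that the test gauge springs out of the lock, and pull the gauge right out, which vents the line and lets the sleeve snap forward; lay the gauge gently in the open tray. Then take the round blank cap off the port on top of the manifold - such ports may have a right-hand or a reverse thread and this one is not marked, so feel which way it gives, unscrew it completely and lay it gently in the tray too - and leave the other things on the bench where they are.

Things in the scene. Friction and masses are not known exactly. Their poses are not given: they have to be found in the camera images.
- manifold: Fixed gas manifold: aluminium bar 50 x 150 x 50 mm (top 90 mm over the bench) on a foot plate 100 x 200 x 8. Origin: foot's underside centre; z up; y along the bar to the quick coupling, which lies level at x = 0, z = 65 mm. Capped port on top at y = -30 mm; shut valve and pipe at the -y end (to y = -132, below z = 90). Bar ends at y = 75 mm, sleeve y 105 to 137, mouth of socket y = 140.
- sleeve_mid (a point): Middle of the coupling's sleeve, on its axis, 65 mm above the bench; moves with it; axes as the manifold's. The sleeve is a ridged steel collar, 28 mm in diameter and 32 mm long (along the manifold's y), free all round; the neck between it and the bar is under 29 mm thick.
- sleeve (a joint): Sleeve travel (m): 0 forward, grows as it is drawn back to the bar (manifold -y), stop 0.009; its spring pushes forward with 6 to 9 N. Past 0.006 the lock opens and a valve spring pushes the gauge 6 mm outwards in 0.3 s; it droops up to 5 mm, stays lightly held and does not lock again. Let go then, the sleeve rests on the nipple at 0.0045 and snaps to 0 as the nipple is pulled out (under 9 N).
- socket_mouth (a point): Centre of the mouth of the coupling's socket, on its axis; axes as the manifold's. The nipple comes out along the manifold's +y.
- gauge: Loose test gauge, about 0.18 kg: eight-sided black case, 42 mm across flats (flats at its sides), 26 mm long along its axis, white dial facing away from the coupling, behind it a 20 mm brass hexagon and a steel nipple. Origin: case centre; y along its axis, towards the dial. At the start its axes are parallel to the manifold's and it is 31 mm outside the socket's mouth, 65 mm above the bench.
- nipple_tip (a point): Tip of the gauge's nipple (12 mm diameter), on the gauge's axis, 53 mm behind the case's centre. It starts 22 mm deep in the socket.
- cap: Loose brass cap, about 0.18 kg, round and knurled, 38 mm in diameter, 30 mm high, screwed on the port. Origin: centre of its underside, z up. One way (differs from time to time) it turns with 0.1 N m, rises 1.5 mm and is free after 4.0 to 4.4 rad; until then it cannot be pulled off. The other way it stops solid within 0.15 rad (over 0.6 N m before fingers at 50 N slip). It stays as turned.
- port (a point): Foot of the capped port, centre of the cap's seat, 90 mm above the bench; axes as the manifold's. The threaded stub is 24 mm in diameter and 25 mm high: lift the unscrewed cap 27 mm straight up to clear it.
- tray: Open black tray fixed to the bench, 240 x 150 x 35 mm (x, y, z), walls and floor 5 mm thick, empty. Origin: centre of its underside; x along its length; z up.
- spanner: loose steel open spanner, 210 mm long, lying on the bench behind the manifold; leave it alone
- screwdriver: loose screwdriver, 190 mm long, lying at the left; leave it alone
- plug_nut: loose brass hexagon nut, 27 mm across, 14 mm high, lying between the manifold and the tray; leave it alone
- hose_tail: loose brass hose tail, 68 mm long, 20 mm across, lying at the left; leave it alone
- leak_spray: loose white bottle, 54 mm across, 170 mm high, standing at the back; leave it alone
- clamp_carton: loose cardboard carton, 60 x 110 x 50 mm high, at the back; leave it alone
- grease_jar: loose jar, 64 mm across, 70 mm high, standing behind the tray; leave it alone
Mind the look-alikes: they are no part of the job. What is shaped like the cap but grey is not meant.

How it is judged:
By the outcome, as a careful person would: the job done as asked, in the order asked, and still so for the second after the job is handed in, with the robot touching nothing.
It also fails if it takes over 70 s, if anything falls off the work surface, if the arm or the gripper's body presses on something with over 40 N, if the wrist force passes 120 N, or if a joint passes its speed limit or range.

## Working session

There is one attempt and no reset: what is moved stays moved. The work goes in short steps, Python scripts to look and compute and a tool call to move; the robot and the scene stay as the last step left them, time stands still between calls to the robot, and variables do not carry over. Pictures are saved under pics/ and viewed, and the job is handed in when it is done.

Besides the shell and the picture viewer there is one more tool, called after "Call:" as name([rows], argument=value, ...), one row to a line, values as JSON. send_rows: Moves the arm, as the interface text tells. Its arguments: {"type":"object","properties":{"deltas":{"type":"array","items":{"type":"object","properties":{"dx":{"type":"number"},"dy":{"type":"number"},"dz":{"type":"number"},"ax":{"type":"number"},"ay":{"type":"number"},"az":{"type":"number"},"fingers":{"type":"number"}}}}},"required":["deltas"]}

```bash
mkdir -p pics; ls
python3 - <<'E'
from plant import ctrl
import cv2
for n in("scene","top"):
    s=ctrl.snapshot(n); cv2.imwrite(f"pics/{n}0.png",s["image"]); print(n,s["fx"],s["fy"],s["cx"],s["cy"],s["R"],s["t"])
print(ctrl.get_obs())
E
```

```text
pics
scene 490.6681821937906 490.6681821937906 281.7214705193594 210.50352143606278 [[-0.81804907  0.57509927  0.00751999]
 [ 0.48248026  0.69330285 -0.53529801]
 [-0.31306312 -0.4342718  -0.84462979]] [ 0.45821451 -0.30000001  1.4236241 ]
top 486.4992619957087 486.4992619957087 279.78485949506353 209.46271890519583 [[-0.0055348  -0.99998153 -0.00251211]
 [-0.99534858  0.00575074 -0.09616726]
 [ 0.09617993  0.00196816 -0.99536202]] [0.05364045 0.59807993 1.32240059]
{'clock': 0.1, 'joint_pos': array([ 7.99342248e+01,  2.05862915e+01,  6.40796829e-01, -1.75172463e-02,
       -7.01344287e+01, -1.65037525e+01]), 'qvel': array([-0.07593196, -0.10748268,  0.2279969 , -0.02231263, -0.05683386,
       -0.06930726]), 'tau': array([-9.62793092e-04, -5.84160590e+01,  2.93751991e+01,  7.01553985e+00,
        1.02136118e-02, -5.91985963e-05]), 'tool_pos': array([0.30179687, 0.60335218, 0.25074224]), 'orientation': array([   4.86219364,   89.91839707, -111.71329812]), 'force': array([ 0.40967688, -0.5763538 ,  0.27507235]), 'moment': array([ 0.03266736, -0.08403701, -0.04112736]), 'opening': 0.08778949740226277}
```

View pics/scene0.png

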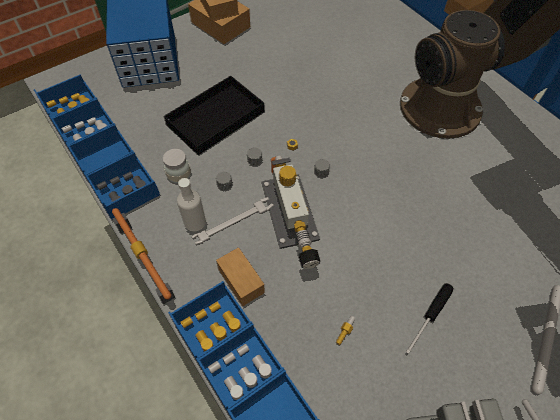

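View pics/top0.png

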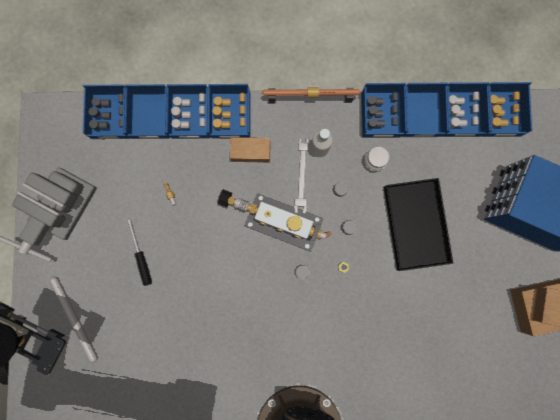

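The scene view shows the manifold at about (290,205) with the gauge at (309,257). In the top view the manifold is at (283,221), the gauge at (227,199), the cap at (294,223) and the tray at (418,224). The candidates in the top view are:
- **Cap:** brass round at (294,223). The look-alikes are grey rounds at (340,188), (349,227) and (302,272), a small brass fitting on the bar at (267,214), and the nut at (344,267).
- **Gauge:** black case at (227,199), the only one.

I'll check the choice in a close crop.

Run:
```python
import cv2
a=cv2.imread("pics/top0.png")[180:260,205:345]; b=cv2.imread("pics/scene0.png")[145:275,240:340]
cv2.imwrite("pics/c_top.png",cv2.resize(a,None,fx=5.5,fy=5.5,interpolation=cv2.INTER_CUBIC))
cv2.imwrite("pics/c_scene.png",cv2.resize(b,None,fx=4.5,fy=4.5,interpolation=cv2.INTER_CUBIC))
```

```text
(no output)
```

View pics/c_top.png

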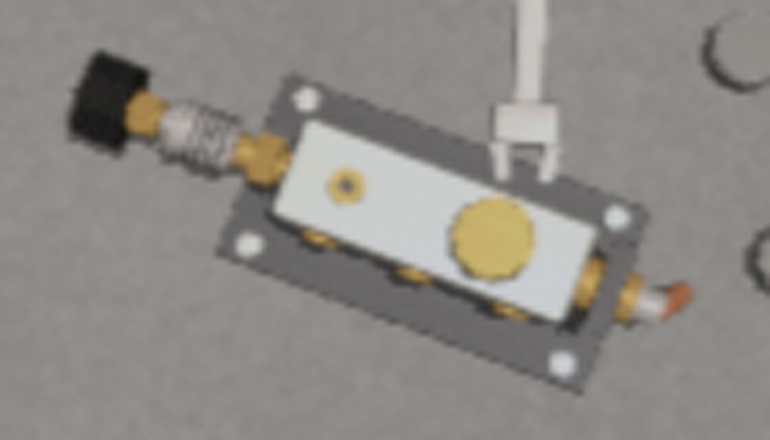

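View pics/c_scene.png

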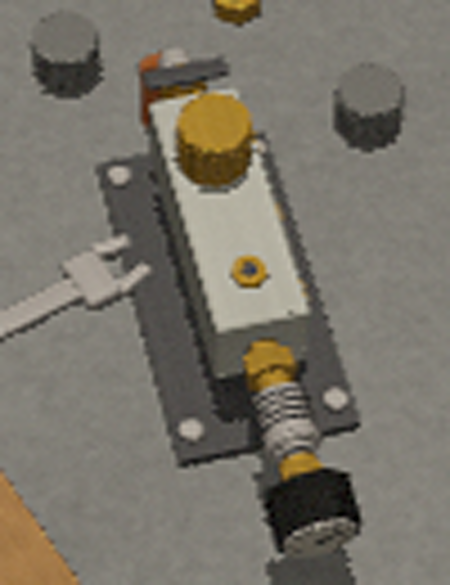

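The crops confirm it. The brass cap is on the white bar top (about (294,223) in the full top view) and the black gauge is beyond the ridged sleeve. The spanner's jaw ends just beside the foot plate. Next I measure.

```bash
cat > h.py <<'E'
import numpy as np,cv2
from plant import ctrl
def ray(s,uv,z):
    uv=np.atleast_2d(uv).astype(float)
    d=np.c_[(uv[:,0]-s["cx"])/s["fx"],(uv[:,1]-s["cy"])/s["fy"],np.ones(len(uv))]@s["R"]
    c=-s["R"].T@s["t"]; k=(z-c[2])/d[:,2]
    return c+d*k[:,None]
def proj(s,X):
    p=np.atleast_2d(X)@s["R"].T+s["t"]; return np.c_[s["fx"]*p[:,0]/p[:,2]+s["cx"],s["fy"]*p[:,1]/p[:,2]+s["cy"]]
def tri(s1,u1,s2,u2):
    A=[];
    for s,u in((s1,u1),(s2,u2)):
        P=np.diag([1,1,1])@np.c_[s["R"],s["t"]]; x=(u[0]-s["cx"])/s["fx"];y=(u[1]-s["cy"])/s["fy"]
        A+= [x*P[2]-P[0],y*P[2]-P[1]]
    v=np.linalg.svd(np.array(A))[2][-1]; return v[:3]/v[3]
def blobs(m,amin=30):
    c,_=cv2.findContours(m.astype(np.uint8)*255,cv2.RETR_EXTERNAL,cv2.CHAIN_APPROX_NONE)
    return sorted([x for x in c if cv2.contourArea(x)>amin],key=cv2.contourArea,reverse=True)
E
python3 - <<'E'
from h import *
np.set_printoptions(precision=4,suppress=True)
t=ctrl.snapshot("top");s=ctrl.snapshot("scene")
def roi(s,x0,y0,x1,y1):
    im=s["image"].copy(); m=np.zeros(im.shape[:2],bool); m[y0:y1,x0:x1]=1
    hsv=cv2.cvtColor(im,cv2.COLOR_BGR2HSV); return m,hsv
# brass cap
m,h=roi(t,240,195,335,250)
br=m&(h[...,1]>90)&(h[...,0]>10)&(h[...,0]<35)
for c in blobs(br,15): 
    M=cv2.moments(c);ctr=np.array([M['m10'],M['m01']])/M['m00'];print('top brass',ctr,cv2.contourArea(c),ray(t,ctr,.12))
w=m&(h[...,2]>185)&(h[...,1]<40)
u=(w|br).astype(np.uint8)
c=blobs(w,100)[0]; r=cv2.minAreaRect(c.reshape(-1,2)); print(r); b=cv2.boxPoints(r)
X=ray(t,b,.09);print(X, np.linalg.norm(X[0]-X[1]),np.linalg.norm(X[1]-X[2]),X.mean(0))
m,h=roi(t,210,180,240,215)
c=blobs(m&(h[...,2]<60))[0]; r=cv2.minAreaRect(c.reshape(-1,2)); print('gauge top',r, ray(t,r[0],.075))
m,h=roi(s,295,245,325,272)
c=blobs(m&(h[...,2]<60))[0]; r=cv2.minAreaRect(c.reshape(-1,2)); print('gauge scene',r, ray(s,r[0],.065))
m,h=roi(s,275,160,302,192)
c=blobs(m&(h[...,1]>90))[0]; print('cap scene',cv2.boundingRect(c), ray(s,np.array(cv2.boundingRect(c)[:2])+np.array(cv2.boundingRect(c)[2:])/2,.105))
# tray
m,h=roi(t,375,170,465,280)
c=blobs(m&(h[...,2]<60))[0]; r=cv2.minAreaRect(c.reshape(-1,2)); X=ray(t,cv2.boxPoints(r),.035);print('tray',r,X,np.linalg.norm(X[0]-X[1]),np.linalg.norm(X[1]-X[2]),X.mean(0))
# foot bolts
m,h=roi(t,240,190,330,255)
for c in blobs(m&(h[...,2]>170)&(h[...,1]<40),4)[:8]:
    M=cv2.moments(c);ctr=np.array([M['m10'],M['m01']])/M['m00'];print('w',ctr,cv2.contourArea(c),ray(t,ctr,.01))
E
```

```text
top brass [294.2184 223.079 ] 143.5 [[0.554 0.013 0.12 ]]
top brass [252.3081 208.5238] 59.5 [[0.5924 0.1212 0.12  ]]
top brass [311.8198 230.8468] 18.5 [[ 0.5337 -0.0322  0.12  ]]
top brass [267.5619 213.4667] 17.5 [[0.5793 0.0818 0.12  ]]
((274.9510498046875, 216.32733154296875), (36.47227478027344, 17.446382522583008), 21.037511825561523)
[[0.5704 0.1164 0.09  ]
 [0.6136 0.0997 0.09  ]
 [0.5782 0.0096 0.09  ]
 [0.5352 0.0265 0.09  ]] 0.046375079646841254 0.09680927704187953 [0.5743 0.0631 0.09  ]
gauge top ((224.0344696044922, 197.9137725830078), (10.770329475402832, 15.412713050842285), 21.801406860351562) [[0.626  0.1999 0.075 ]]
gauge scene ((308.6459045410156, 257.4950866699219), (15.460155487060547, 19.926422119140625), 76.75948333740234) [[0.6264 0.1971 0.065 ]]
cap scene (275, 163, 22, 24) [[0.5539 0.0074 0.105 ]]
tray ((417.35137939453125, 224.10809326171875), (87.13146209716797, 56.553253173828125), 80.53767395019531) [[ 0.6622 -0.2347  0.035 ]
 [ 0.6874 -0.3905  0.035 ]
 [ 0.4496 -0.4208  0.035 ]
 [ 0.4252 -0.2677  0.035 ]] 0.15773976271153603 0.2397243850538466 [ 0.5561 -0.3284  0.035 ]
w [280.1651 218.4236] 705.5 [[0.5749 0.0494 0.01  ]]
w [300.4099 200.9155] 104.5 [[ 0.6241 -0.008   0.01  ]]
w [306.5778 245.5778] 7.5 [[ 0.4983 -0.0241  0.01  ]]
w [322.6667 235.0303] 5.5 [[ 0.5275 -0.0694  0.01  ]]
w [249.6061 224.0606] 5.5 [[0.5595 0.1353 0.01  ]]
w [316.6061 219.0606] 5.5 [[ 0.5725 -0.053   0.01  ]]
w [260.0606 197.6061] 5.5 [[0.6342 0.1058 0.01  ]]
```

```bash
cat >> h.py <<'E'
from scipy.spatial.transform import Rotation as Ro
YAW=-21.1; O=np.array([.5657,.0408,0]); Rm=Ro.from_euler('z',YAW,degrees=True).as_matrix()
def man(p): return O+Rm@np.asarray(p,float)
def plan(g,zdir,o=None,xdir=(0,0,-1)):
    """g: wanted grasp point (world), zdir jaw direction (world)."""
    o=o or ctrl.get_obs(); R=Ro.from_euler('xyz',o["orientation"],degrees=True).as_matrix()
    x=np.array(xdir,float); z=np.array(zdir,float); z-=x*(x@z); z/=np.linalg.norm(z)
    if z@R[:,2]<0: z=-z
    D=np.c_[x,np.cross(z,x),z]
    gp=o["tool_pos"]+.006*R[:,0]
    print("grasp pt now",gp,"man",Rm.T@(gp-O),"j6",o["joint_pos"][5])
    rv=Ro.from_matrix(R.T@D).as_rotvec(degrees=True)/5
    print("rot units",rv)
    t=np.asarray(g)-.006*x
    print("shift mm in NOW tool axes",R.T@(t-o["tool_pos"])*1e3,"in FINAL axes",D.T@(t-o["tool_pos"])*1e3)
E
python3 - <<'E'
from h import *
np.set_printoptions(precision=4,suppress=True)
o=ctrl.get_obs();print(Ro.from_euler('xyz',o["orientation"],degrees=True).as_matrix())
plan(man([0,.121,.140]),Rm[:,0])
print(man([0,.121,.065]))
E
```

```text
[[-0.0004  0.8943 -0.4474]
 [-0.001  -0.4474 -0.8943]
 [-1.      0.0001  0.0011]]
grasp pt now [0.3018 0.6034 0.245 ] man [-0.4487  0.4299  0.245 ] j6 -16.50750231699294
rot units [16.9047  0.0091 -0.0102]
shift mm in NOW tool axes [105.2961 476.1426 264.5682] in FINAL axes [ 104.9571  308.9176 -448.7196]
[0.6093 0.1537 0.065 ]
```

Call:
send_rows([
  {"dy": 40, "dz": 22},
  {"dy": 40, "dz": 22},
  {"dy": 40, "dz": 22},
  {"dy": 40, "dz": 22},
  {"dy": 40, "dz": 22},
  {"dy": 40, "dz": 22},
  {"dy": 40, "dz": 22},
  {"dy": 40, "dz": 22},
  {"dy": 40, "dz": 22},
  {"dy": 40, "dz": 22},
  {"dy": 40, "dz": 22},
  {"dy": 36, "dz": 22},
])

```text
validation failed for argument at $.de...
```

Call:
send_rows([
  {"ax": 2.1, "dx": 5},
  {"ax": 2.1, "dx": 5},
  {"ax": 2.1, "dx": 5},
  {"ax": 2.1, "dx": 5},
  {"ax": 2.1, "dx": 5},
  {"ax": 2.1, "dx": 5},
  {"ax": 2.1, "dx": 5},
  {"ax": 2.1, "dx": 5},
  {},
])

```text
validation failed for argument at $.de...
```

Run:
```python
from h import *
np.set_printoptions(precision=4,suppress=True)
print(ctrl.get_obs()["joint_pos"],ctrl.get_obs()["force"])
plan(man([0,.121,.068]),Rm[:,0])
for n in("scene","top"): 
    i=ctrl.snapshot(n)["image"]; c=i[130:290,220:420] if n=="scene" else i[120:280,180:380]
    cv2.imwrite(f"pics/{n}1.png",cv2.resize(c,None,fx=3.6,fy=3.6,interpolation=cv2.INTER_CUBIC))
```

```text
[ 79.935   20.5762   0.6518  -0.0121 -70.1367 -16.5075] [-0.105   0.2968 -0.1478]
grasp pt now [0.3018 0.6034 0.245 ] man [-0.4487  0.4299  0.245 ] j6 -16.50750231699294
rot units [16.9047  0.0091 -0.0102]
shift mm in NOW tool axes [177.2961 476.1344 264.4906] in FINAL axes [ 176.9571  308.9176 -448.7196]
```

View pics/scene1.png

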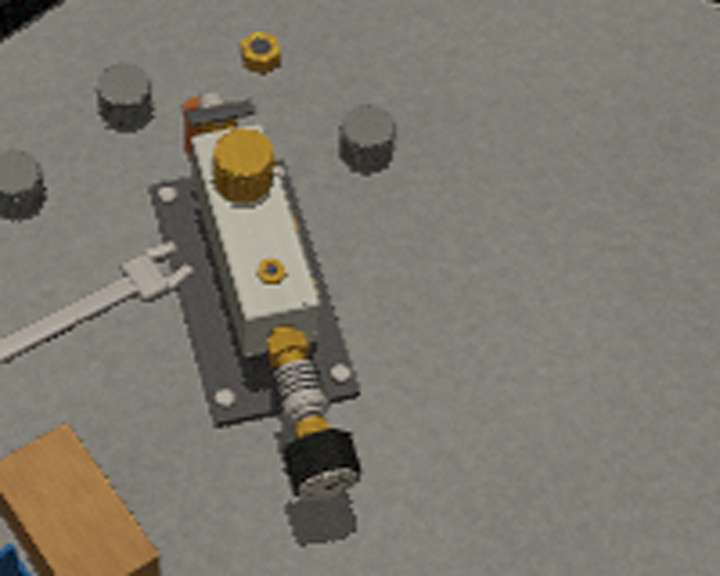

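The move calls were refused and nothing moved. The picture shows the manifold unchanged. I'll fill in every field of each row and try one small row.

Call:
send_rows([
  {"dx": 0, "dy": 40, "dz": 22, "ax": 0, "ay": 0, "az": 0, "fingers": 1},
])

```text
clock: 0.42
tool_pos: [0.327, 0.5673, 0.2506]
orientation: [6.7, 90.0, -109.7]
force: [0.6, -0.8, -0.2]
opening: 0.0877
```

Call:
send_rows([
  {"dx": 0, "dy": 40, "dz": 22, "ax": 0, "ay": 0, "az": 0, "fingers": 1},
  {"dx": 0, "dy": 40, "dz": 22, "ax": 0, "ay": 0, "az": 0, "fingers": 1},
  {"dx": 0, "dy": 40, "dz": 22, "ax": 0, "ay": 0, "az": 0, "fingers": 1},
  {"dx": 0, "dy": 40, "dz": 22, "ax": 0, "ay": 0, "az": 0, "fingers": 1},
  {"dx": 0, "dy": 40, "dz": 22, "ax": 0, "ay": 0, "az": 0, "fingers": 1},
  {"dx": 0, "dy": 40, "dz": 22, "ax": 0, "ay": 0, "az": 0, "fingers": 1},
  {"dx": 0, "dy": 40, "dz": 22, "ax": 0, "ay": 0, "az": 0, "fingers": 1},
  {"dx": 0, "dy": 40, "dz": 22, "ax": 0, "ay": 0, "az": 0, "fingers": 1},
  {"dx": 0, "dy": 40, "dz": 22, "ax": 0, "ay": 0, "az": 0, "fingers": 1},
  {"dx": 0, "dy": 40, "dz": 22, "ax": 0, "ay": 0, "az": 0, "fingers": 1},
  {"dx": 0, "dy": 36, "dz": 22, "ax": 0, "ay": 0, "az": 0, "fingers": 1},
])

```text
clock: 1.8
tool_pos: [0.6103, 0.1532, 0.2516]
orientation: [142.3, 90.0, 25.7]
force: [-0.2, -0.1, 0.6]
opening: 0.0876
```

Call:
send_rows([
  {"dx": 5, "dy": 0, "dz": 0, "ax": 2.1, "ay": 0, "az": 0, "fingers": 1},
  {"dx": 5, "dy": 0, "dz": 0, "ax": 2.1, "ay": 0, "az": 0, "fingers": 1},
  {"dx": 5, "dy": 0, "dz": 0, "ax": 2.1, "ay": 0, "az": 0, "fingers": 1},
  {"dx": 5, "dy": 0, "dz": 0, "ax": 2.1, "ay": 0, "az": 0, "fingers": 1},
  {"dx": 5, "dy": 0, "dz": 0, "ax": 2.1, "ay": 0, "az": 0, "fingers": 1},
  {"dx": 5, "dy": 0, "dz": 0, "ax": 2.1, "ay": 0, "az": 0, "fingers": 1},
  {"dx": 5, "dy": 0, "dz": 0, "ax": 2.1, "ay": 0, "az": 0, "fingers": 1},
  {"dx": 5, "dy": 0, "dz": 0, "ax": 2.1, "ay": 0, "az": 0, "fingers": 1},
  {"dx": 0, "dy": 0, "dz": 0, "ax": 0, "ay": 0, "az": 0, "fingers": 1},
])

```text
clock: 2.92
tool_pos: [0.6093, 0.1545, 0.2112]
orientation: [46.8, 90.0, -153.7]
force: [-0.6, 0.4, -0.4]
opening: 0.0877
```

Run:
```python
from h import *
np.set_printoptions(precision=4,suppress=True)
print(ctrl.get_obs()["joint_pos"],ctrl.get_obs()["force"])
plan(man([0,.121,.068]),Rm[:,0])
for n in("scene","top"): 
    i=ctrl.snapshot(n)["image"]; c=i[130:290,220:420] if n=="scene" else i[120:280,180:380]
    cv2.imwrite(f"pics/{n}2.png",cv2.resize(c,None,fx=3.6,fy=3.6,interpolation=cv2.INTER_CUBIC))
```

```text
[ 31.9912  17.8375  -8.7195  -0.0052 -63.4903 -52.4933] [-0.5581  0.4404 -0.4278]
grasp pt now [0.6093 0.1545 0.2052] man [-0.0002  0.1218  0.2052] j6 -52.49333818087425
rot units [ 0.1191  0.0065 -0.007 ]
shift mm in NOW tool axes [137.1547   0.728   -0.2889] in FINAL axes [137.1544   0.8087  -0.2196]
```

View pics/scene2.png

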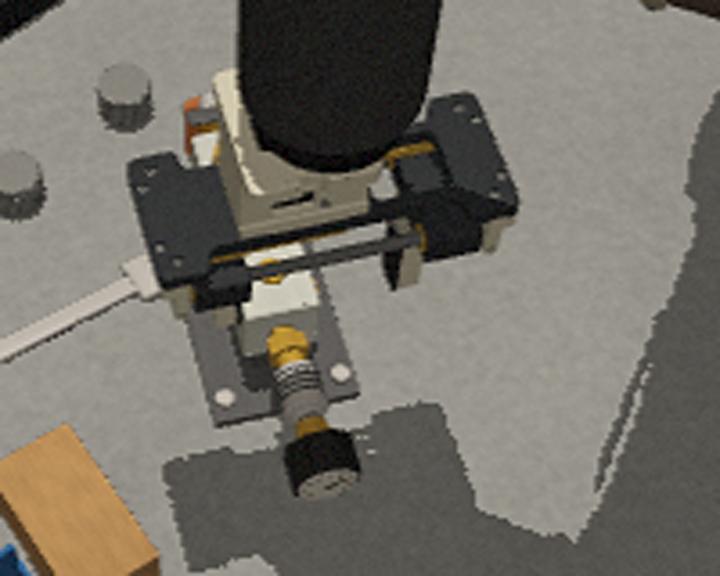

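View pics/top2.png

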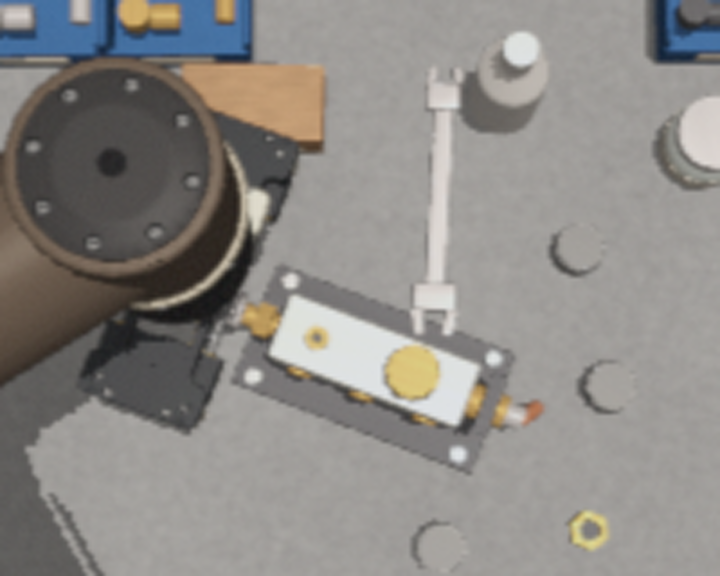

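The tool is above the sleeve and aligned. The scene crop shows the sleeve at (300,375) centred between the jaws. Next I go down and grip.

Call:
send_rows([
  {"dx": 35, "dy": 0.8, "dz": 0, "ax": 0.12, "ay": 0, "az": 0, "fingers": 1},
  {"dx": 35, "dy": 0, "dz": 0, "ax": 0, "ay": 0, "az": 0, "fingers": 1},
  {"dx": 35, "dy": 0, "dz": 0, "ax": 0, "ay": 0, "az": 0, "fingers": 0.8},
  {"dx": 24, "dy": 0, "dz": 0, "ax": 0, "ay": 0, "az": 0, "fingers": 0.6},
  {"dx": 8, "dy": 0, "dz": 0, "ax": 0, "ay": 0, "az": 0, "fingers": 0.4},
  {"dx": 0, "dy": 0, "dz": 0, "ax": 0, "ay": 0, "az": 0, "fingers": 0.4},
])

```text
clock: 3.78
tool_pos: [0.6095, 0.1539, 0.0747]
orientation: [98.9, 90.0, -102.2]
force: [-0.4, 0.4, 1.0]
opening: 0.0533
```

Call:
send_rows([
  {"dx": 0, "dy": 0, "dz": 0, "ax": 0, "ay": 0, "az": 0, "fingers": 0.3},
  {"dx": 0, "dy": 0, "dz": 0, "ax": 0, "ay": 0, "az": 0, "fingers": 0.2},
  {"dx": 0, "dy": 0, "dz": 0, "ax": 0, "ay": 0, "az": 0, "fingers": 0.2},
  {"dx": 0, "dy": 0, "dz": 0, "ax": 0, "ay": 0, "az": 0, "fingers": 0.2},
])

```text
clock: 4.28
tool_pos: [0.6096, 0.1541, 0.0754]
orientation: [-131.1, 89.9, 27.8]
force: [-2.4, 1.4, 6.5]
opening: 0.0277
```

Run:
```python
from h import *
np.set_printoptions(precision=4,suppress=True)
o=ctrl.get_obs();print(Rm.T@o["force"],o["moment"],o["opening"])
plan(man([0,.111,.068]),Rm[:,0])
```

```text
[-2.7495  0.4032  6.4909] [ 0.4341  0.7812 -0.0131] 0.027691470138201044
grasp pt now [0.6096 0.1541 0.0694] man [0.0001 0.1215 0.0694] j6 -53.11539449867133
rot units [-0.0116 -0.0083  0.0095]
shift mm in NOW tool axes [ 1.421  10.5267  0.1245] in FINAL axes [ 1.4298 10.5254  0.134 ]
```

The fingers closed to 27.7 mm, so they hold the 28 mm sleeve. Tool +y is manifold −y, so I draw back along +y.

Call:
send_rows([
  {"dx": 0, "dy": 2, "dz": 0, "ax": 0, "ay": 0, "az": 0, "fingers": 0.2},
  {"dx": 0, "dy": 2, "dz": 0, "ax": 0, "ay": 0, "az": 0, "fingers": 0.2},
  {"dx": 0, "dy": 2, "dz": 0, "ax": 0, "ay": 0, "az": 0, "fingers": 0.2},
  {"dx": 0, "dy": 2, "dz": 0, "ax": 0, "ay": 0, "az": 0, "fingers": 0.2},
  {"dx": 0, "dy": 0.5, "dz": 0, "ax": 0, "ay": 0, "az": 0, "fingers": 0.2},
  {"dx": 0, "dy": 0, "dz": 0, "ax": 0, "ay": 0, "az": 0, "fingers": 0.2},
  {"dx": 0, "dy": 0, "dz": 0, "ax": 0, "ay": 0, "az": 0, "fingers": 0.2},
  {"dx": 0, "dy": 0, "dz": 0, "ax": 0, "ay": 0, "az": 0, "fingers": 0.2},
])

```text
clock: 5.28
tool_pos: [0.6073, 0.1483, 0.0755]
orientation: [-113.8, 89.7, 45.1]
force: [-2.2, 8.9, 3.0]
opening: 0.0279
```

Run:
```python
from h import *
np.set_printoptions(precision=4,suppress=True)
o=ctrl.get_obs();print(Rm.T@o["force"],o["moment"],o["opening"])
plan(man([0,.111,.068]),Rm[:,0])
for n in("scene","top"): 
    i=ctrl.snapshot(n)["image"]; c=i[190:290,250:370] if n=="scene" else i[160:260,190:310]
    cv2.imwrite(f"pics/{n}3.png",cv2.resize(c,None,fx=5,fy=5,interpolation=cv2.INTER_CUBIC))
```

```text
[-5.2545  7.5304  2.9682] [ 3.3049  0.5646 -0.0434] 0.0278738586266678
grasp pt now [0.6074 0.1483 0.0695] man [0.0002 0.1153 0.0695] j6 -52.62240591667283
rot units [-0.0055 -0.0205  0.0466]
shift mm in NOW tool axes [1.4416 4.2621 0.1511] in FINAL axes [1.4592 4.2562 0.1505]
```

View pics/scene3.png

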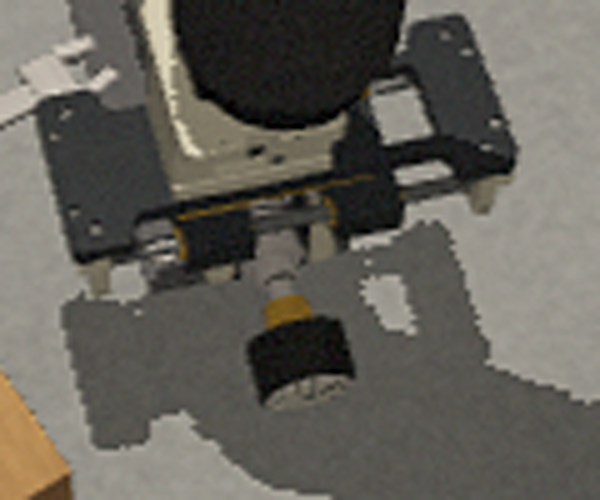

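The TCP has moved about 6.2 mm of the 8.5 mm commanded (spring 7.5 N). The gauge at (300,360) in the crop is perhaps already out, perhaps not. I draw a little further.

Call:
send_rows([
  {"dx": 0, "dy": 1, "dz": 0, "ax": 0, "ay": 0, "az": 0, "fingers": 0.2},
  {"dx": 0, "dy": 1, "dz": 0, "ax": 0, "ay": 0, "az": 0, "fingers": 0.2},
  {"dx": 0, "dy": 0.5, "dz": 0, "ax": 0, "ay": 0, "az": 0, "fingers": 0.2},
  {"dx": 0, "dy": 0, "dz": 0, "ax": 0, "ay": 0, "az": 0, "fingers": 0.2},
  {"dx": 0, "dy": 0, "dz": 0, "ax": 0, "ay": 0, "az": 0, "fingers": 0.2},
  {"dx": 0, "dy": 0, "dz": 0, "ax": 0, "ay": 0, "az": 0, "fingers": 0.2},
])

```text
clock: 6.12
tool_pos: [0.6065, 0.1461, 0.0755]
orientation: [-113.7, 89.7, 45.2]
force: [-1.7, 8.9, 3.2]
opening: 0.0277
```

Run:
```python
from h import *
np.set_printoptions(precision=4,suppress=True)
o=ctrl.get_obs();print(Rm.T@o["force"],o["moment"],o["opening"])
plan(man([0,.111,.068]),Rm[:,0])
for n in("scene","top"): 
    i=ctrl.snapshot(n)["image"]; c=i[190:290,250:370] if n=="scene" else i[160:260,190:310]
    cv2.imwrite(f"pics/{n}4.png",cv2.resize(c,None,fx=5,fy=5,interpolation=cv2.INTER_CUBIC))
```

```text
[-4.8121  7.7121  3.1666] [ 3.5655  0.5528 -0.0167] 0.02773204268855448
grasp pt now [0.6065 0.1461 0.0695] man [0.0002 0.113  0.0695] j6 -52.47556104054473
rot units [-0.0049 -0.022   0.0502]
shift mm in NOW tool axes [1.4583 1.9659 0.1596] in FINAL axes [1.4672 1.9594 0.1577]
```

View pics/scene4.png

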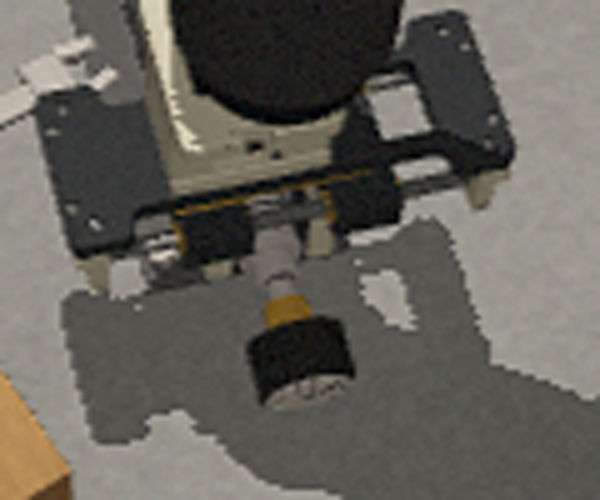

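Between the two pictures the gauge did not move, and its centre is now at about (310,262) in the full scene view against (308.6,257.5) at the start. That shift fits having sprung out 6 mm and drooped. The sleeve is drawn 8.5 mm. I let go, rise, and measure the gauge.

Call:
send_rows([
  {"dx": 0, "dy": 0, "dz": 0, "ax": 0, "ay": 0, "az": 0, "fingers": 0.7},
  {"dx": 0, "dy": 0, "dz": 0, "ax": 0, "ay": 0, "az": 0, "fingers": 0.7},
  {"dx": 0, "dy": 0, "dz": 0, "ax": 0, "ay": 0, "az": 0, "fingers": 0.9},
  {"dx": -30, "dy": 0, "dz": 0, "ax": 0, "ay": 0, "az": 0, "fingers": 0.9},
  {"dx": -40, "dy": 0, "dz": 0, "ax": 0, "ay": 0, "az": 0, "fingers": 0.9},
  {"dx": 0, "dy": 0, "dz": 0, "ax": 0, "ay": 0, "az": 0, "fingers": 0.9},
])

```text
clock: 6.98
tool_pos: [0.6072, 0.1441, 0.1481]
orientation: [-136.6, 89.7, 22.3]
force: [0.3, 0.2, -0.4]
opening: 0.0784
```

Run:
```python
from h import *
np.set_printoptions(precision=4,suppress=True)
o=ctrl.get_obs();print(Rm.T@o["force"],o["moment"],o["opening"])
plan(man([0,.177,.065]),Rm[:,0])
s=ctrl.snapshot("scene"); i=s["image"]
h=cv2.cvtColor(i,cv2.COLOR_BGR2HSV); m=np.zeros(i.shape[:2],bool); m[248:276,292:330]=1
c=blobs(m&(h[...,2]<62),20)[0]; r=cv2.minAreaRect(c.reshape(-1,2)); print(r,cv2.boundingRect(c))
print("predicted", proj(s,[man([0,.171,.065]),man([0,.177,.065]),man([0,.177,.060]),man([0,.189,.060])]))
cv2.imwrite("pics/scene5.png",cv2.resize(i[190:290,250:370],None,fx=5,fy=5,interpolation=cv2.INTER_CUBIC))
```

```text
[ 0.1765  0.2623 -0.4297] [ 0.0843 -0.0776  0.0195] 0.07836410335320035
grasp pt now [0.6072 0.1441 0.1421] man [0.0016 0.1113 0.1421] j6 -52.475457814709515
rot units [-0.0116 -0.0492  0.0465]
shift mm in NOW tool axes [ 77.328  -65.3608   1.936 ] in FINAL axes [ 77.0693 -65.6761   1.5382]
((309.2550354003906, 260.81805419921875), (13.810423851013184, 20.28740692138672), 74.47589111328125) (299, 253, 22, 18)
predicted [[309.2021 258.7582]
 [309.9395 261.1288]
 [309.8128 262.1408]
 [311.2937 266.9101]]
```

View pics/scene5.png

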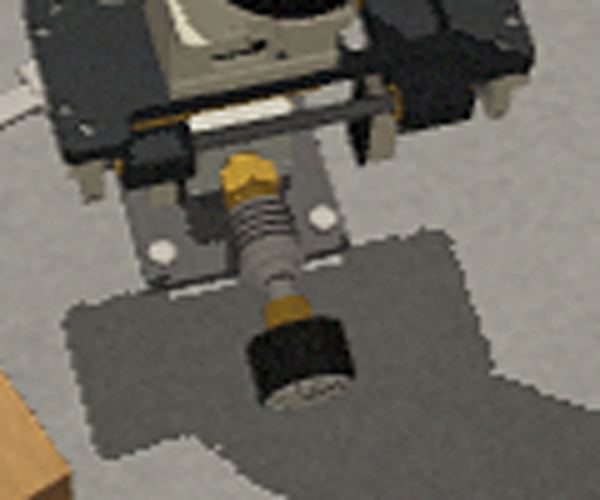

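The gauge case at (300,360) in the crop is out of the lock and drooped about 4 mm. Measured pixel (309.3,260.8) is close to the predicted (309.9,261–262). I move over it and grip.

Call:
send_rows([
  {"dx": 0, "dy": -33, "dz": 0.8, "ax": 0, "ay": -0.05, "az": 0.05, "fingers": 0.9},
  {"dx": 0, "dy": -33, "dz": 0.8, "ax": 0, "ay": 0, "az": 0, "fingers": 0.9},
  {"dx": 25, "dy": 0, "dz": 0, "ax": 0, "ay": 0, "az": 0, "fingers": 0.9},
  {"dx": 25, "dy": 0, "dz": 0, "ax": 0, "ay": 0, "az": 0, "fingers": 0.9},
  {"dx": 20, "dy": 0, "dz": 0, "ax": 0, "ay": 0, "az": 0, "fingers": 0.8},
  {"dx": 8, "dy": 0, "dz": 0, "ax": 0, "ay": 0, "az": 0, "fingers": 0.7},
  {"dx": 0, "dy": 0, "dz": 0, "ax": 0, "ay": 0, "az": 0, "fingers": 0.6},
])

```text
clock: 7.9
tool_pos: [0.6269, 0.2051, 0.0656]
orientation: [47.8, 89.5, -153.4]
force: [-0.6, 0.4, 1.7]
opening: 0.0568
```

Run:
```python
from h import *
np.set_printoptions(precision=4,suppress=True)
o=ctrl.get_obs();print(Rm.T@o["force"],o["moment"],o["opening"])
plan(man([0,.177,.064]),Rm[:,0])
```

```text
[-0.6976  0.1786  1.6618] [ 0.0879 -0.116   0.0359] 0.056792493038168704
grasp pt now [0.6268 0.2051 0.0596] man [-0.0021  0.1753  0.0596] j6 -56.11089127407204
rot units [-0.0165  0.0608 -0.067 ]
shift mm in NOW tool axes [-4.4609 -1.652  -2.0442] in FINAL axes [-4.4403 -1.6751 -2.0702]
```

Call:
send_rows([
  {"dx": -4, "dy": -1.5, "dz": -2, "ax": 0, "ay": 0.06, "az": -0.07, "fingers": 0.6},
  {"dx": 0, "dy": 0, "dz": 0, "ax": 0, "ay": 0, "az": 0, "fingers": 0.5},
  {"dx": 0, "dy": 0, "dz": 0, "ax": 0, "ay": 0, "az": 0, "fingers": 0.4},
  {"dx": 0, "dy": 0, "dz": 0, "ax": 0, "ay": 0, "az": 0, "fingers": 0.4},
  {"dx": 0, "dy": 0, "dz": 0, "ax": 0, "ay": 0, "az": 0, "fingers": 0.4},
])

```text
clock: 8.52
tool_pos: [0.63, 0.2064, 0.071]
orientation: [-123.5, 89.8, 35.4]
force: [-0.2, 0.3, 3.9]
opening: 0.0418
```

Run:
```python
from h import *
np.set_printoptions(precision=4,suppress=True)
o=ctrl.get_obs();print(Rm.T@o["force"],o["moment"],o["opening"])
plan(man([0,.237,.065]),Rm[:,0])
```

```text
[-0.3059  0.2125  3.9317] [ 0.075  -0.0093 -0.005 ] 0.041801191333809336
grasp pt now [0.63   0.2064 0.065 ] man [0.0004 0.1777 0.065 ] j6 -56.115389481769526
rot units [-0.0115 -0.0178  0.0269]
shift mm in NOW tool axes [  0.1185 -59.3204   0.416 ] in FINAL axes [ -0.0201 -59.3209   0.3565]
```

The opening is 41.8 mm, which matches the 42 mm case. I pull straight out along tool −y.

Call:
send_rows([
  {"dx": 0, "dy": -3, "dz": 0, "ax": 0, "ay": 0, "az": 0, "fingers": 0.4},
  {"dx": 0, "dy": -3, "dz": 0, "ax": 0, "ay": 0, "az": 0, "fingers": 0.4},
  {"dx": 0, "dy": -4, "dz": 0, "ax": 0, "ay": 0, "az": 0, "fingers": 0.4},
  {"dx": 0, "dy": -4, "dz": 0, "ax": 0, "ay": 0, "az": 0, "fingers": 0.4},
  {"dx": 0, "dy": -4, "dz": 0, "ax": 0, "ay": 0, "az": 0, "fingers": 0.4},
  {"dx": 0, "dy": -6, "dz": 0, "ax": 0, "ay": 0, "az": 0, "fingers": 0.4},
  {"dx": 0, "dy": -8, "dz": 0, "ax": 0, "ay": 0, "az": 0, "fingers": 0.4},
  {"dx": 0, "dy": -10, "dz": 0, "ax": 0, "ay": 0, "az": 0, "fingers": 0.4},
  {"dx": 0, "dy": -10, "dz": 0, "ax": 0, "ay": 0, "az": 0, "fingers": 0.4},
  {"dx": 0, "dy": 0, "dz": 0, "ax": 0, "ay": 0, "az": 0, "fingers": 0.4},
])

```text
clock: 9.78
tool_pos: [0.6487, 0.2557, 0.0703]
orientation: [-118.4, 89.9, 40.5]
force: [-0.4, -0.1, -1.3]
opening: 0.042
```

Run:
```python
from h import *
np.set_printoptions(precision=4,suppress=True)
o=ctrl.get_obs();print(Rm.T@o["force"],o["moment"],o["opening"])
plan(man([0,.237,.065]),Rm[:,0])
for n in("scene","top"): 
    i=ctrl.snapshot(n)["image"]; c=i[200:300,250:370] if n=="scene" else i[140:240,170:290]
    cv2.imwrite(f"pics/{n}6.png",cv2.resize(c,None,fx=5,fy=5,interpolation=cv2.INTER_CUBIC))
```

```text
[-0.32   -0.22   -1.2757] [ 0.0476 -0.0693 -0.0149] 0.04201482356209276
grasp pt now [0.6487 0.2557 0.0643] man [0.0001 0.2304 0.0643] j6 -58.59565259150831
rot units [-0.0055 -0.0116  0.0216]
shift mm in NOW tool axes [-0.6509 -6.6498  0.0953] in FINAL axes [-0.6633 -6.6486  0.0928]
```

View pics/scene6.png

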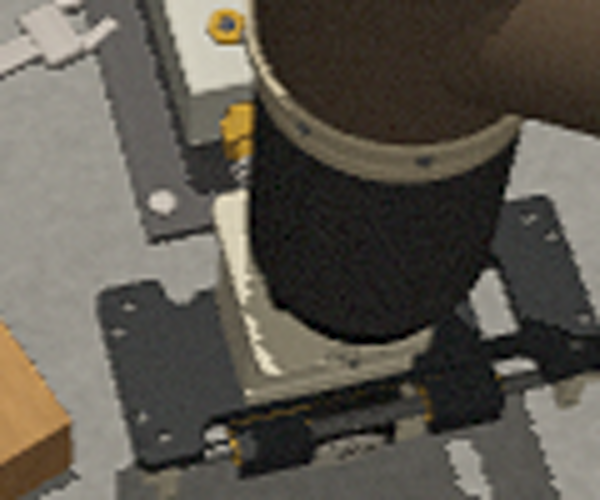

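View pics/top6.png

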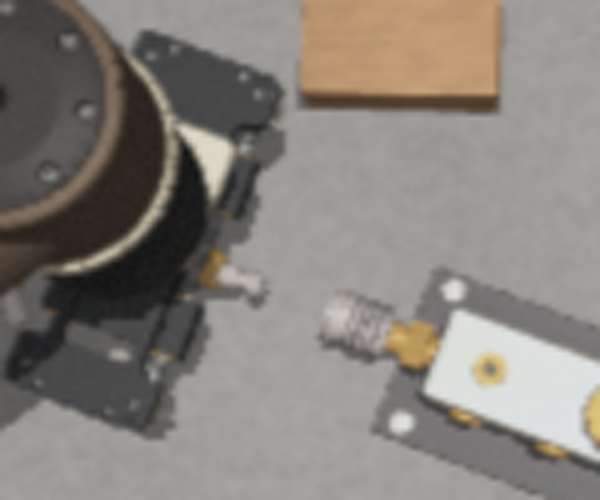

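The top crop shows the nipple at (240,280), clear of the socket, and the sleeve at (355,320) snapped forward. I lift and carry it to the tray.

Run:
```python
from h import *
np.set_printoptions(precision=4,suppress=True)
a=np.radians(7.3); plan([.5035,-.318,.20],[np.cos(a),np.sin(a),0])
```

```text
grasp pt now [0.6483 0.2548 0.0643] man [0.     0.2294 0.0643] j6 -58.58337098845782
rot units [-5.6929 -0.0109  0.0146]
shift mm in NOW tool axes [-136.5048  586.2058  -71.8638] in FINAL axes [-135.6968  549.7276  216.3819]
```

Call:
send_rows([
  {"dx": -25, "dy": 0, "dz": 0, "ax": 0, "ay": 0, "az": 0, "fingers": 0.4},
  {"dx": -40, "dy": 0, "dz": 0, "ax": 0, "ay": 0, "az": 0, "fingers": 0.4},
  {"dx": -40, "dy": 0, "dz": 0, "ax": 0, "ay": 0, "az": 0, "fingers": 0.4},
  {"dx": -30, "dy": 0, "dz": 0, "ax": 0, "ay": 0, "az": 0, "fingers": 0.4},
])

```text
clock: 10.38
tool_pos: [0.6484, 0.2542, 0.2076]
orientation: [-120.9, 89.8, 38.0]
force: [0.2, 0.0, -2.0]
opening: 0.0418
```

Call:
send_rows([
  {"dx": 0, "dy": 30, "dz": -4, "ax": 0, "ay": 0, "az": 0, "fingers": 0.4},
  {"dx": 0, "dy": 50, "dz": -6, "ax": 0, "ay": 0, "az": 0, "fingers": 0.4},
  {"dx": 0, "dy": 54, "dz": -6, "ax": 0, "ay": 0, "az": 0, "fingers": 0.4},
  {"dx": 0, "dy": 54, "dz": -7, "ax": 0, "ay": 0, "az": 0, "fingers": 0.4},
  {"dx": 0, "dy": 54, "dz": -7, "ax": 0, "ay": 0, "az": 0, "fingers": 0.4},
  {"dx": 0, "dy": 54, "dz": -7, "ax": 0, "ay": 0, "az": 0, "fingers": 0.4},
  {"dx": 0, "dy": 54, "dz": -7, "ax": 0, "ay": 0, "az": 0, "fingers": 0.4},
  {"dx": 0, "dy": 54, "dz": -7, "ax": 0, "ay": 0, "az": 0, "fingers": 0.4},
  {"dx": 0, "dy": 54, "dz": -7, "ax": 0, "ay": 0, "az": 0, "fingers": 0.4},
  {"dx": 0, "dy": 52, "dz": -6, "ax": 0, "ay": 0, "az": 0, "fingers": 0.4},
  {"dx": 0, "dy": 48, "dz": -5, "ax": 0, "ay": 0, "az": 0, "fingers": 0.4},
  {"dx": 0, "dy": 28, "dz": -3, "ax": 0, "ay": 0, "az": 0, "fingers": 0.4},
])

```text
clock: 11.88
tool_pos: [0.5023, -0.32, 0.2046]
orientation: [-114.6, 89.9, 44.1]
force: [0.3, 0.1, -1.8]
opening: 0.0415
```

Call:
send_rows([
  {"dx": 0, "dy": 0, "dz": 0, "ax": -1.4, "ay": 0, "az": 0, "fingers": 0.4},
  {"dx": 0, "dy": 0, "dz": 0, "ax": -1.4, "ay": 0, "az": 0, "fingers": 0.4},
  {"dx": 0, "dy": 0, "dz": 0, "ax": -1.4, "ay": 0, "az": 0, "fingers": 0.4},
  {"dx": 0, "dy": 0, "dz": 0, "ax": -1.5, "ay": 0, "az": 0, "fingers": 0.4},
  {"dx": 0, "dy": 0, "dz": 0, "ax": 0, "ay": 0, "az": 0, "fingers": 0.4},
])

```text
clock: 12.5
tool_pos: [0.5033, -0.318, 0.2046]
orientation: [-144.5, 89.9, 42.8]
force: [0.9, 0.7, -1.8]
opening: 0.0414
```

Run:
```python
from h import *
np.set_printoptions(precision=4,suppress=True)
a=np.radians(7.3); plan([.5035,-.318,.20],[np.cos(a),np.sin(a),0])
o=ctrl.get_obs();print(o["force"],o["moment"],o["opening"])
for n in("scene","top"): 
    i=ctrl.snapshot(n)["image"]; c=i[50:190,120:300] if n=="scene" else i[140:300,350:510]
    cv2.imwrite(f"pics/{n}7.png",cv2.resize(c,None,fx=3.5,fy=3.5,interpolation=cv2.INTER_CUBIC))
```

```text
grasp pt now [ 0.5033 -0.318   0.1986] man [ 0.0709 -0.3572  0.1986] j6 20.861943260540357
rot units [-0.0088 -0.0192  0.0137]
shift mm in NOW tool axes [-1.352   0.0352 -0.2024] in FINAL axes [-1.3522  0.037  -0.2001]
[ 0.9189  0.6618 -1.7785] [ 0.0828 -0.0561 -0.0214] 0.0414066123057145
```

View pics/scene7.png

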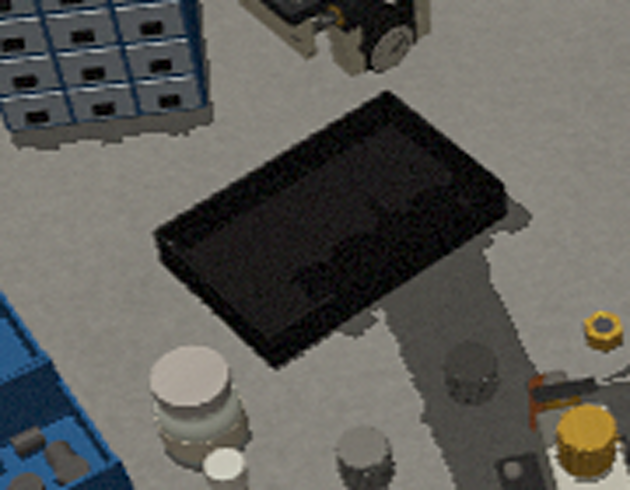

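View pics/top7.png

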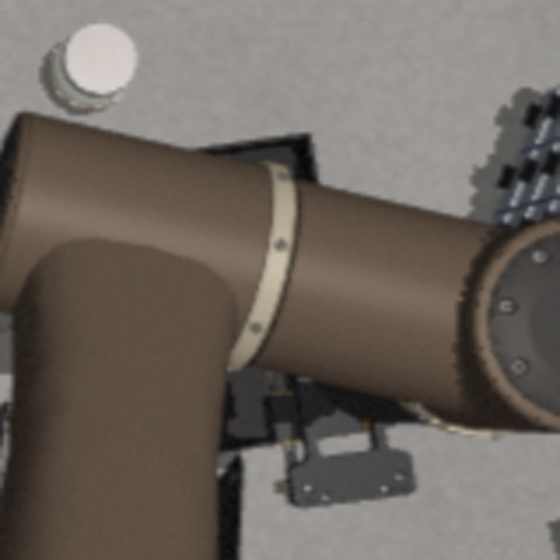

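Run:
```python
from h import *
np.set_printoptions(precision=3,suppress=True)
s=ctrl.snapshot("scene")
P=proj(s,[[.5035,-.305,.196],[.5035,-.318,.026],[.50,-.371,.026]]); print(P,(P-[120,50])*3.5)
m=cv2.cvtColor(s["image"],cv2.COLOR_BGR2HSV)[...,2]<45; mm=np.zeros_like(m); mm[70:160,155:275]=1
c=blobs(m&mm)[0]; b=cv2.boxPoints(cv2.minAreaRect(c.reshape(-1,2)));print(b,ray(s,b,.035))
```

```text
[[230.938  61.88 ]
 [233.313 107.033]
 [224.507  95.397]] [[388.282  41.579]
 [396.595 199.617]
 [365.774 158.89 ]]
[[161.541 117.239]
 [239.246  65.986]
 [267.645 109.043]
 [189.939 160.295]] [[ 0.69  -0.39   0.035]
 [ 0.404 -0.442  0.035]
 [ 0.433 -0.249  0.035]
 [ 0.7   -0.214  0.035]]
```

The predicted dial pixel (388,42) matches the seen one (390,47). The landing spot in the crop, (397,200) for the case and (366,159) for the nipple, lies well inside the tray. I go down and feel for the floor.

Call:
send_rows([
  {"dx": 35, "dy": 0, "dz": 0, "ax": 0, "ay": 0, "az": 0, "fingers": 0.4},
  {"dx": 45, "dy": 0, "dz": 0, "ax": 0, "ay": 0, "az": 0, "fingers": 0.4},
  {"dx": 45, "dy": 0, "dz": 0, "ax": 0, "ay": 0, "az": 0, "fingers": 0.4},
  {"dx": 25, "dy": 0, "dz": 0, "ax": 0, "ay": 0, "az": 0, "fingers": 0.4},
  {"dx": 12, "dy": 0, "dz": 0, "ax": 0, "ay": 0, "az": 0, "fingers": 0.4},
  {"dx": 1, "dy": 0, "dz": 0, "ax": 0, "ay": 0, "az": 0, "fingers": 0.4},
  {"dx": 0, "dy": 0, "dz": 0, "ax": 0, "ay": 0, "az": 0, "fingers": 0.4},
])

```text
clock: 13.52
tool_pos: [0.5046, -0.3179, 0.0424]
orientation: [-170.8, 89.8, 16.5]
force: [0.5, 0.1, -0.6]
opening: 0.0414
```

Call:
send_rows([
  {"dx": 1, "dy": 0, "dz": 0, "ax": 0, "ay": 0, "az": 0, "fingers": 0.4},
  {"dx": 1, "dy": 0, "dz": 0, "ax": 0, "ay": 0, "az": 0, "fingers": 0.4},
])

```text
clock: 13.78
tool_pos: [0.5046, -0.3179, 0.0407]
orientation: [-175.2, 89.8, 12.1]
force: [-2.3, 2.1, 11.1]
opening: 0.042
```

Call:
send_rows([
  {"dx": -0.5, "dy": 0, "dz": 0, "ax": 0, "ay": 0, "az": 0, "fingers": 0.4},
  {"dx": 0, "dy": 0, "dz": 0, "ax": 0, "ay": 0, "az": 0, "fingers": 0.4},
])

```text
clock: 14.02
tool_pos: [0.5045, -0.3179, 0.0408]
orientation: [-171.2, 89.8, 16.2]
force: [0.2, 0.0, 5.4]
opening: 0.0421
```

Run:
```python
from h import *
for n in("scene",): 
    i=ctrl.snapshot(n)["image"]; c=i[50:190,120:300]
    cv2.imwrite(f"pics/{n}8.png",cv2.resize(cv2.convertScaleAbs(c,alpha=1.8),None,fx=3.5,fy=3.5,interpolation=cv2.INTER_CUBIC))
print(ctrl.get_obs()["force"])
```

```text
[-0.98463437  0.72192407  6.36171612]
```

View pics/scene8.png

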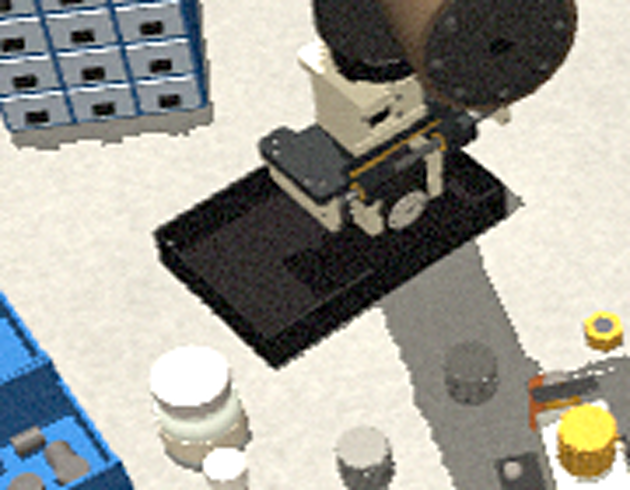

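The gauge (dial at (405,210) in the crop) stands in the tray with 6 N floor contact. I release gently.

Call:
send_rows([
  {"dx": 0, "dy": 0, "dz": 0, "ax": 0, "ay": 0, "az": 0, "fingers": 0.5},
  {"dx": 0, "dy": 0, "dz": 0, "ax": 0, "ay": 0, "az": 0, "fingers": 0.6},
  {"dx": 0, "dy": 0, "dz": 0, "ax": 0, "ay": 0, "az": 0, "fingers": 0.7},
  {"dx": 0, "dy": 0, "dz": 0, "ax": 0, "ay": 0, "az": 0, "fingers": 0.7},
  {"dx": -10, "dy": 0, "dz": 0, "ax": 0, "ay": 0, "az": 0, "fingers": 0.7},
  {"dx": -35, "dy": 0, "dz": 0, "ax": 0, "ay": 0, "az": 0, "fingers": 0.7},
  {"dx": -50, "dy": 0, "dz": 0, "ax": 0, "ay": 0, "az": 0, "fingers": 0.7},
  {"dx": -50, "dy": 0, "dz": 0, "ax": 0, "ay": 0, "az": 0, "fingers": 0.7},
  {"dx": -20, "dy": 0, "dz": 0, "ax": 0, "ay": 0, "az": 0, "fingers": 0.7},
])

```text
clock: 15.2
tool_pos: [0.5049, -0.3185, 0.2096]
orientation: [166.4, 89.6, -6.3]
force: [-0.4, -0.2, -0.9]
opening: 0.0611
```

Run:
```python
from h import *
np.set_printoptions(precision=4,suppress=True)
for n in("scene",): 
    i=ctrl.snapshot(n)["image"]; c=i[50:190,120:300]
    cv2.imwrite(f"pics/{n}9.png",cv2.resize(cv2.convertScaleAbs(c,alpha=1.8),None,fx=3.5,fy=3.5,interpolation=cv2.INTER_CUBIC))
print(ctrl.get_obs()["force"],ctrl.get_obs()["joint_pos"])
plan(man([0,-.030,.20]),Rm[:,0])
```

```text
[ 0.9507 -1.0961  3.4865] [-13.5298  14.7327 -13.0859  -0.0246 -61.6868  20.908 ]
grasp pt now [ 0.5055 -0.3188  0.2052] man [ 0.0733 -0.3571  0.2052] j6 20.907957093134794
rot units [ 5.6933 -0.0998 -0.0072]
shift mm in NOW tool axes [   5.0417 -322.5202  -91.4897] in FINAL axes [   5.1703 -327.1419   73.2563]
```

View pics/scene9.png

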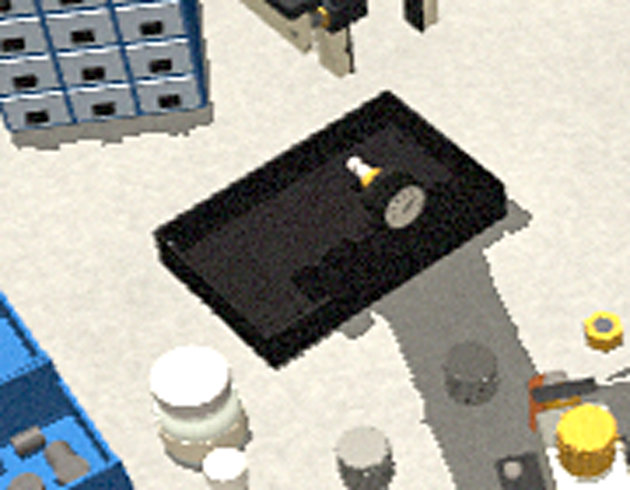

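The gauge lies in the tray, dial at (405,205) and nipple at (355,165) in the crop. Now for the cap. I translate over it, then turn the wrist towards one end of its range before gripping.

Call:
send_rows([
  {"dx": 0, "dy": -30, "dz": -9, "ax": 0, "ay": -0.1, "az": 0, "fingers": 0.7},
  {"dx": 0, "dy": -45, "dz": -12.5, "ax": 0, "ay": 0, "az": 0, "fingers": 0.7},
  {"dx": 0, "dy": -50, "dz": -14, "ax": 0, "ay": 0, "az": 0, "fingers": 0.7},
  {"dx": 0, "dy": -50, "dz": -14, "ax": 0, "ay": 0, "az": 0, "fingers": 0.7},
  {"dx": 0, "dy": -50, "dz": -14, "ax": 0, "ay": 0, "az": 0, "fingers": 0.7},
  {"dx": 0, "dy": -45, "dz": -13, "ax": 0, "ay": 0, "az": 0, "fingers": 0.7},
  {"dx": 0, "dy": -35, "dz": -10, "ax": 0, "ay": 0, "az": 0, "fingers": 0.7},
  {"dx": 0, "dy": -17.5, "dz": -5, "ax": 0, "ay": 0, "az": 0, "fingers": 0.7},
])

```text
clock: 16.25
tool_pos: [0.5535, 0.0153, 0.2053]
orientation: [-10.6, 89.6, 176.9]
force: [0.7, 0.3, -0.2]
opening: 0.0615
```

Call:
send_rows([
  {"dx": 0, "dy": 0, "dz": 0, "ax": 2, "ay": 0, "az": 0, "fingers": 0.7},
  {"dx": 0, "dy": 0, "dz": 0, "ax": 2, "ay": 0, "az": 0, "fingers": 0.7},
  {"dx": 0, "dy": 0, "dz": 0, "ax": 2, "ay": 0, "az": 0, "fingers": 0.7},
  {"dx": 0, "dy": 0, "dz": 0, "ax": 2, "ay": 0, "az": 0, "fingers": 0.7},
  {"dx": 0, "dy": 0, "dz": 0, "ax": 2, "ay": 0, "az": 0, "fingers": 0.7},
  {"dx": 0, "dy": 0, "dz": 0, "ax": 2, "ay": 0, "az": 0, "fingers": 0.7},
  {"dx": 0, "dy": 0, "dz": 0, "ax": 2, "ay": 0, "az": 0, "fingers": 0.7},
  {"dx": 0, "dy": 0, "dz": 0, "ax": 2, "ay": 0, "az": 0, "fingers": 0.7},
  {"dx": 0, "dy": 0, "dz": 0, "ax": 2, "ay": 0, "az": 0, "fingers": 0.7},
  {"dx": 0, "dy": 0, "dz": 0, "ax": 2, "ay": 0, "az": 0, "fingers": 0.7},
  {"dx": 0, "dy": 0, "dz": 0, "ax": 2, "ay": 0, "az": 0, "fingers": 0.7},
  {"dx": 0, "dy": 0, "dz": 0, "ax": 1, "ay": 0, "az": 0, "fingers": 0.7},
])

```text
clock: 17.75
tool_pos: [0.5532, 0.0131, 0.2051]
orientation: [106.4, 89.6, 178.4]
force: [-0.2, 0.4, 0.1]
opening: 0.0613
```

Run:
```python
from h import *
np.set_printoptions(precision=4,suppress=True)
o=ctrl.get_obs(); print(o["force"],o["moment"],o["joint_pos"])
R=Ro.from_euler('xyz',o["orientation"],degrees=True).as_matrix(); print(R)
plan(man([0,-.030,.112]),R[:,2])
i=ctrl.snapshot("top")["image"]
cv2.imwrite("pics/top10.png",cv2.resize(i[160:270,210:350],None,fx=5,fy=5,interpolation=cv2.INTER_CUBIC))
i=ctrl.snapshot("scene")["image"]
cv2.imwrite("pics/scene10.png",cv2.resize(i[120:260,210:370],None,fx=4,fy=4,interpolation=cv2.INTER_CUBIC))
```

```text
[-0.1686  0.3548  0.0825] [ 0.0298 -0.218  -0.0096] [  21.5224   11.4482  -18.262    -0.1857  -60.6697 -129.3761]
[[-0.0072 -0.9513  0.3081]
 [ 0.0002  0.3081  0.9514]
 [-1.      0.0069 -0.002 ]]
grasp pt now [0.5532 0.0131 0.1991] man [-0.0017 -0.0304  0.1991] j6 -129.37611683316223
rot units [-0.0001 -0.0233 -0.0792]
shift mm in NOW tool axes [87.0786 -2.2978  0.4677] in FINAL axes [87.0932 -1.6959  0.2908]
```

View pics/scene10.png

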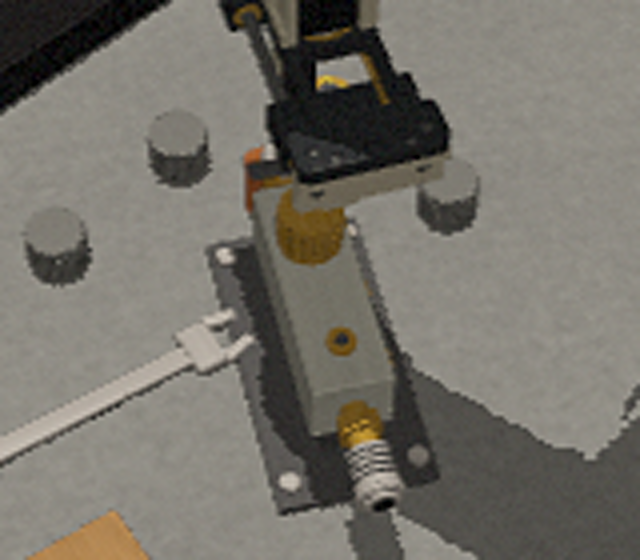

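The cap sits under the jaws at (310,225) in the crop and the socket is empty. I go down so that the fingertips stay about 3 mm above the bar, then grip.

Call:
send_rows([
  {"dx": 30, "dy": -1.4, "dz": 0.3, "ax": 0, "ay": -0.02, "az": -0.08, "fingers": 0.7},
  {"dx": 30, "dy": 0, "dz": 0, "ax": 0, "ay": 0, "az": 0, "fingers": 0.7},
  {"dx": 20, "dy": 0, "dz": 0, "ax": 0, "ay": 0, "az": 0, "fingers": 0.7},
  {"dx": 5, "dy": 0, "dz": 0, "ax": 0, "ay": 0, "az": 0, "fingers": 0.7},
  {"dx": 0, "dy": 0, "dz": 0, "ax": 0, "ay": 0, "az": 0, "fingers": 0.6},
])

```text
clock: 18.48
tool_pos: [0.5547, 0.0133, 0.1202]
orientation: [-161.8, 90.0, -89.4]
force: [0.4, -0.7, 0.1]
opening: 0.0561
```

Run:
```python
from h import *
np.set_printoptions(precision=4,suppress=True)
o=ctrl.get_obs(); print(o["force"],o["moment"],o["opening"])
R=Ro.from_euler('xyz',o["orientation"],degrees=True).as_matrix()
plan(man([0,-.030,.112]),R[:,2])
```

```text
[ 0.3839 -0.7259  0.1169] [ 0.0023 -0.1101  0.0869] 0.05614847488472301
grasp pt now [0.5547 0.0133 0.1142] man [-0.0003 -0.0296  0.1142] j6 -129.25580811531384
rot units [ 0.     -0.0051  0.0017]
shift mm in NOW tool axes [ 2.1558 -0.3008 -0.4496] in FINAL axes [ 2.1556 -0.3011 -0.4506]
```

Call:
send_rows([
  {"dx": 1.5, "dy": 0, "dz": -0.4, "ax": 0, "ay": 0, "az": 0, "fingers": 0.5},
  {"dx": 0, "dy": 0, "dz": 0, "ax": 0, "ay": 0, "az": 0, "fingers": 0.4},
  {"dx": 0, "dy": 0, "dz": 0, "ax": 0, "ay": 0, "az": 0, "fingers": 0.3},
  {"dx": 0, "dy": 0, "dz": 0, "ax": 0, "ay": 0, "az": 0, "fingers": 0.3},
  {"dx": 0, "dy": 0, "dz": 0, "ax": 0, "ay": 0, "az": 0, "fingers": 0.3},
])

```text
clock: 19.1
tool_pos: [0.5542, 0.0119, 0.1191]
orientation: [-172.1, 89.9, -99.8]
force: [-1.1, -5.4, 3.2]
opening: 0.0376
```

Run:
```python
from h import *
np.set_printoptions(precision=4,suppress=True)
o=ctrl.get_obs(); print(o["force"],o["moment"],o["opening"],o["tau"],o["joint_pos"][5])
```

```text
[-1.0914 -5.3984  3.193 ] [-2.2742  0.1004  0.012 ] 0.03758573839905464 [  3.3111 -45.661   24.4469   3.9613   0.9871  -0.0144] -129.26847547274005
```

Call:
send_rows([
  {"dx": 0, "dy": 0, "dz": 0, "ax": -0.5, "ay": 0, "az": 0, "fingers": 0.3},
  {"dx": 0, "dy": 0, "dz": 0, "ax": -0.5, "ay": 0, "az": 0, "fingers": 0.3},
  {"dx": 0, "dy": 0, "dz": 0, "ax": -0.5, "ay": 0, "az": 0, "fingers": 0.3},
  {"dx": 0, "dy": 0, "dz": 0, "ax": 0, "ay": 0, "az": 0, "fingers": 0.3},
])

```text
clock: 19.6
tool_pos: [0.5539, 0.0114, 0.119]
orientation: [165.8, 89.9, -114.4]
force: [0.1, -8.6, 3.7]
opening: 0.0384
```

Run:
```python
from h import *
np.set_printoptions(precision=4,suppress=True)
o=ctrl.get_obs(); print(o["force"],o["moment"],o["opening"],o["tau"],o["joint_pos"][5])
```

```text
[ 0.083  -8.6414  3.6596] [-3.1396  0.1139 -0.5537] 0.038368352073930474 [  5.3087 -45.4359  24.9238   3.7694   1.3554   0.8627] -121.7783803610803
```

Turning anticlockwise (seen from above), the moment rises to 0.55 N m within 7.5°, so that way is solid. I test the other way.

Call:
send_rows([
  {"dx": 0, "dy": 0, "dz": -0.8, "ax": 0.5, "ay": 0, "az": 0, "fingers": 0.3},
  {"dx": 0, "dy": 0, "dz": -0.8, "ax": 0.5, "ay": 0, "az": 0, "fingers": 0.3},
  {"dx": 0, "dy": 0, "dz": 0, "ax": 0.5, "ay": 0, "az": 0, "fingers": 0.3},
  {"dx": 0, "dy": 0, "dz": 0, "ax": 0.5, "ay": 0, "az": 0, "fingers": 0.3},
  {"dx": 0, "dy": 0, "dz": 0, "ax": 0.5, "ay": 0, "az": 0, "fingers": 0.3},
  {"dx": 0, "dy": 0, "dz": 0, "ax": 0.5, "ay": 0, "az": 0, "fingers": 0.3},
  {"dx": 0, "dy": 0, "dz": 0, "ax": 0.5, "ay": 0, "az": 0, "fingers": 0.3},
  {"dx": 0, "dy": 0, "dz": 0, "ax": 0.5, "ay": 0, "az": 0, "fingers": 0.3},
])

```text
clock: 20.6
tool_pos: [0.5542, 0.011, 0.1191]
orientation: [-127.8, 89.9, -68.0]
force: [-0.0, -2.3, 2.7]
opening: 0.038
```

Run:
```python
from h import *
np.set_printoptions(precision=4,suppress=True)
o=ctrl.get_obs(); print(o["force"],o["moment"],o["opening"],o["tau"],o["joint_pos"][5])
```

```text
[-0.0426 -2.3038  2.6812] [-1.1361  0.045   0.0786] 0.03804625667620685 [  1.563  -45.7214  23.8328   4.5981   0.5692   0.4586] -141.69700682315727
```

Call:
send_rows([
  {"dx": 0, "dy": 0, "dz": 0, "ax": 0.8, "ay": 0, "az": 0, "fingers": 0.3},
  {"dx": 0, "dy": 0, "dz": 0, "ax": 0.8, "ay": 0, "az": 0, "fingers": 0.3},
  {"dx": 0, "dy": 0, "dz": 0, "ax": 0.8, "ay": 0, "az": 0, "fingers": 0.3},
  {"dx": 0, "dy": 0, "dz": 0, "ax": 0.8, "ay": 0, "az": 0, "fingers": 0.3},
])

```text
clock: 21.1
tool_pos: [0.5542, 0.0109, 0.1191]
orientation: [-111.2, 89.9, -67.5]
force: [-0.7, -4.4, 3.7]
opening: 0.038
```

Run:
```python
from h import *
np.set_printoptions(precision=4,suppress=True)
o=ctrl.get_obs(); print(o["force"],o["moment"],o["opening"],o["tau"],o["joint_pos"][5])
```

```text
[-0.6529 -4.4005  3.6872] [-1.3022  0.0867  0.1188] 0.037982690312630386 [  1.7048 -45.5604  23.8494   4.4891   0.6524   0.797 ] -157.74502261528153
```

Clockwise it turns freely at about 0.1 N m, so this is a reverse thread. I finish this stroke, open, and wind the wrist back.

Call:
send_rows([
  {"dx": 0, "dy": 0, "dz": 0, "ax": 1, "ay": 0, "az": 0, "fingers": 0.3},
  {"dx": 0, "dy": 0, "dz": 0, "ax": 1, "ay": 0, "az": 0, "fingers": 0.3},
  {"dx": 0, "dy": 0, "dz": 0, "ax": 0, "ay": 0, "az": 0, "fingers": 0.55},
  {"dx": 0, "dy": 0, "dz": 0, "ax": 0, "ay": 0, "az": 0, "fingers": 0.55},
  {"dx": 0, "dy": 0, "dz": 0, "ax": 0, "ay": 0, "az": 0, "fingers": 0.55},
])

```text
clock: 21.72
tool_pos: [0.5542, 0.0117, 0.1183]
orientation: [-72.1, 90.0, -38.2]
force: [0.5, -0.7, -0.5]
opening: 0.048
```

Run:
```python
from h import *
np.set_printoptions(precision=4,suppress=True)
o=ctrl.get_obs(); print(o["force"],o["moment"],o["opening"],o["joint_pos"][5])
R=Ro.from_euler('xyz',o["orientation"],degrees=True).as_matrix(); plan([.5543,.0107,.1128],R[:,2])
```

```text
[ 0.4771 -0.731  -0.4576] [-0.0602 -0.1444 -0.026 ] 0.0480147957167328 -167.57012945848473
grasp pt now [0.5542 0.0117 0.1123] man [-0.0003 -0.0313  0.1123] j6 -167.57012945848473
rot units [-0.      0.0005  0.0015]
shift mm in NOW tool axes [-0.4727 -0.8887 -0.4488] in FINAL axes [-0.4728 -0.8886 -0.4489]
```

Call:
send_rows([
  {"dx": 0, "dy": -0.8, "dz": -0.4, "ax": -1.5, "ay": 0, "az": 0, "fingers": 0.55},
  {"dx": 0, "dy": 0, "dz": 0, "ax": -2.1, "ay": 0, "az": 0, "fingers": 0.55},
  {"dx": 0, "dy": 0, "dz": 0, "ax": -2.1, "ay": 0, "az": 0, "fingers": 0.55},
  {"dx": 0, "dy": 0, "dz": 0, "ax": -2.1, "ay": 0, "az": 0, "fingers": 0.55},
  {"dx": 0, "dy": 0, "dz": 0, "ax": -2.1, "ay": 0, "az": 0, "fingers": 0.55},
  {"dx": 0, "dy": 0, "dz": 0, "ax": -2.1, "ay": 0, "az": 0, "fingers": 0.55},
  {"dx": 0, "dy": 0, "dz": 0, "ax": -2.1, "ay": 0, "az": 0, "fingers": 0.55},
  {"dx": 0, "dy": 0, "dz": 0, "ax": -2.1, "ay": 0, "az": 0, "fingers": 0.55},
  {"dx": 0, "dy": 0, "dz": 0, "ax": -2.1, "ay": 0, "az": 0, "fingers": 0.55},
  {"dx": 0, "dy": 0, "dz": 0, "ax": -2.1, "ay": 0, "az": 0, "fingers": 0.55},
  {"dx": 0, "dy": 0, "dz": 0, "ax": -2.1, "ay": 0, "az": 0, "fingers": 0.55},
  {"dx": 0, "dy": 0, "dz": 0, "ax": -2.1, "ay": 0, "az": 0, "fingers": 0.55},
])

```text
clock: 23.22
tool_pos: [0.5543, 0.0108, 0.1183]
orientation: [110.6, 90.0, -92.1]
force: [-0.5, 0.2, -0.4]
opening: 0.0481
```

Call:
send_rows([
  {"dx": 0, "dy": 0, "dz": 0, "ax": -2.1, "ay": 0, "az": 0, "fingers": 0.55},
  {"dx": 0, "dy": 0, "dz": 0, "ax": -2.1, "ay": 0, "az": 0, "fingers": 0.55},
  {"dx": 0, "dy": 0, "dz": 0, "ax": -2.1, "ay": 0, "az": 0, "fingers": 0.55},
  {"dx": 0, "dy": 0, "dz": 0, "ax": -2.1, "ay": 0, "az": 0, "fingers": 0.55},
  {"dx": 0, "dy": 0, "dz": 0, "ax": -2.1, "ay": 0, "az": 0, "fingers": 0.55},
  {"dx": 0, "dy": 0, "dz": 0, "ax": -2.1, "ay": 0, "az": 0, "fingers": 0.55},
  {"dx": 0, "dy": 0, "dz": 0, "ax": -2.1, "ay": 0, "az": 0, "fingers": 0.55},
  {"dx": 0, "dy": 0, "dz": 0, "ax": -2.1, "ay": 0, "az": 0, "fingers": 0.55},
  {"dx": 0, "dy": 0, "dz": 0, "ax": -2.1, "ay": 0, "az": 0, "fingers": 0.55},
  {"dx": 0, "dy": 0, "dz": 0, "ax": -2.1, "ay": 0, "az": 0, "fingers": 0.55},
  {"dx": 0, "dy": 0, "dz": 0, "ax": -2.1, "ay": 0, "az": 0, "fingers": 0.55},
  {"dx": 0, "dy": 0, "dz": 0, "ax": -2.0, "ay": 0, "az": 0, "fingers": 0.55},
])

```text
clock: 24.72
tool_pos: [0.5543, 0.0108, 0.1183]
orientation: [-16.8, 90.0, -94.1]
force: [0.1, 0.0, -0.5]
opening: 0.0482
```

Run:
```python
from h import *
np.set_printoptions(precision=4,suppress=True)
o=ctrl.get_obs(); print(o["force"],o["moment"],o["opening"],o["joint_pos"][5])
R=Ro.from_euler('xyz',o["orientation"],degrees=True).as_matrix(); plan([.5543,.0107,.1128],R[:,2])
```

```text
[ 0.1333  0.0403 -0.4884] [-0.0781 -0.0367  0.008 ] 0.04816839220983525 81.3473597250844
grasp pt now [0.5543 0.0108 0.1123] man [ 0.0002 -0.0321  0.1123] j6 81.3473597250844
rot units [-0.      0.0019  0.0006]
shift mm in NOW tool axes [-0.5346 -0.0091  0.0804] in FINAL axes [-0.5346 -0.0091  0.0803]
```

Call:
send_rows([
  {"dx": 0, "dy": 0, "dz": 0, "ax": 0, "ay": 0, "az": 0, "fingers": 0.3},
  {"dx": 0, "dy": 0, "dz": 0, "ax": 0, "ay": 0, "az": 0, "fingers": 0.3},
  {"dx": 0, "dy": 0, "dz": 0, "ax": 0, "ay": 0, "az": 0, "fingers": 0.3},
])

```text
clock: 25.1
tool_pos: [0.5542, 0.0107, 0.1183]
orientation: [-32.4, 90.0, -110.2]
force: [0.1, 1.4, -0.9]
opening: 0.0383
```

Call:
send_rows([
  {"dx": -0.06, "dy": 0, "dz": 0, "ax": 1, "ay": 0, "az": 0, "fingers": 0.3},
  {"dx": -0.06, "dy": 0, "dz": 0, "ax": 1.8, "ay": 0, "az": 0, "fingers": 0.3},
  {"dx": -0.06, "dy": 0, "dz": 0, "ax": 1.8, "ay": 0, "az": 0, "fingers": 0.3},
  {"dx": -0.06, "dy": 0, "dz": 0, "ax": 1.8, "ay": 0, "az": 0, "fingers": 0.3},
  {"dx": -0.06, "dy": 0, "dz": 0, "ax": 1.8, "ay": 0, "az": 0, "fingers": 0.3},
  {"dx": -0.06, "dy": 0, "dz": 0, "ax": 1.8, "ay": 0, "az": 0, "fingers": 0.3},
])

```text
clock: 25.85
tool_pos: [0.554, 0.0106, 0.1184]
orientation: [-22.0, 90.0, -150.1]
force: [0.6, 0.1, -2.3]
opening: 0.0379
```

Run:
```python
from h import *
np.set_printoptions(precision=4,suppress=True)
o=ctrl.get_obs(); print(o["force"],o["moment"],o["opening"],o["joint_pos"][5],o["tool_pos"])
```

```text
[ 0.5623  0.1401 -2.3173] [ 0.1279 -0.0873  0.1666] 0.037948778377617655 30.589468003704884 [0.554  0.0106 0.1184]
```

Call:
send_rows([
  {"dx": -0.06, "dy": 0, "dz": 0, "ax": 1.8, "ay": 0, "az": 0, "fingers": 0.3},
  {"dx": -0.06, "dy": 0, "dz": 0, "ax": 1.8, "ay": 0, "az": 0, "fingers": 0.3},
  {"dx": -0.06, "dy": 0, "dz": 0, "ax": 1.8, "ay": 0, "az": 0, "fingers": 0.3},
  {"dx": -0.06, "dy": 0, "dz": 0, "ax": 1.8, "ay": 0, "az": 0, "fingers": 0.3},
  {"dx": -0.06, "dy": 0, "dz": 0, "ax": 1.8, "ay": 0, "az": 0, "fingers": 0.3},
  {"dx": -0.06, "dy": 0, "dz": 0, "ax": 1.8, "ay": 0, "az": 0, "fingers": 0.3},
  {"dx": -0.06, "dy": 0, "dz": 0, "ax": 1.8, "ay": 0, "az": 0, "fingers": 0.3},
  {"dx": -0.06, "dy": 0, "dz": 0, "ax": 1.8, "ay": 0, "az": 0, "fingers": 0.3},
  {"dx": -0.06, "dy": 0, "dz": 0, "ax": 1.8, "ay": 0, "az": 0, "fingers": 0.3},
  {"dx": -0.06, "dy": 0, "dz": 0, "ax": 1.8, "ay": 0, "az": 0, "fingers": 0.3},
  {"dx": -0.06, "dy": 0, "dz": 0, "ax": 1.8, "ay": 0, "az": 0, "fingers": 0.3},
  {"dx": -0.06, "dy": 0, "dz": 0, "ax": 1.8, "ay": 0, "az": 0, "fingers": 0.3},
])

```text
clock: 27.35
tool_pos: [0.5538, 0.0107, 0.1191]
orientation: [74.1, 89.9, -161.9]
force: [0.2, 0.7, -1.9]
opening: 0.038
```

Call:
send_rows([
  {"dx": -0.06, "dy": 0, "dz": 0, "ax": 1.8, "ay": 0, "az": 0, "fingers": 0.3},
  {"dx": -0.06, "dy": 0, "dz": 0, "ax": 1.8, "ay": 0, "az": 0, "fingers": 0.3},
  {"dx": -0.06, "dy": 0, "dz": 0, "ax": 1.8, "ay": 0, "az": 0, "fingers": 0.3},
  {"dx": -0.06, "dy": 0, "dz": 0, "ax": 1.8, "ay": 0, "az": 0, "fingers": 0.3},
  {"dx": -0.06, "dy": 0, "dz": 0, "ax": 1.8, "ay": 0, "az": 0, "fingers": 0.3},
  {"dx": -0.06, "dy": 0, "dz": 0, "ax": 1.8, "ay": 0, "az": 0, "fingers": 0.3},
  {"dx": -0.06, "dy": 0, "dz": 0, "ax": 1.8, "ay": 0, "az": 0, "fingers": 0.3},
  {"dx": 0, "dy": 0, "dz": 0, "ax": 1.8, "ay": 0, "az": 0, "fingers": 0.3},
  {"dx": 0, "dy": 0, "dz": 0, "ax": 1.2, "ay": 0, "az": 0, "fingers": 0.3},
])

```text
clock: 28.48
tool_pos: [0.5543, 0.0105, 0.1198]
orientation: [-145.7, 89.9, -99.6]
force: [0.2, -1.2, -1.9]
opening: 0.0379
```

Run:
```python
from h import *
np.set_printoptions(precision=4,suppress=True)
o=ctrl.get_obs(); print(o["force"],o["moment"],o["opening"],o["joint_pos"][5],o["tool_pos"])
```

```text
[ 0.2327 -1.2496 -1.9172] [-0.4483 -0.1334  1.061 ] 0.03791754113340178 -155.2857773136802 [0.5543 0.0105 0.1198]
```

The turn totals about 275°, beyond the 252° needed, and the moment has risen to 1 N m, as though at the end of its travel. I try a gentle lift.

Call:
send_rows([
  {"dx": -1, "dy": 0, "dz": 0, "ax": -0.5, "ay": 0, "az": 0, "fingers": 0.3},
  {"dx": -1, "dy": 0, "dz": 0, "ax": 0, "ay": 0, "az": 0, "fingers": 0.3},
  {"dx": -1, "dy": 0, "dz": 0, "ax": 0, "ay": 0, "az": 0, "fingers": 0.3},
  {"dx": 0, "dy": 0, "dz": 0, "ax": 0, "ay": 0, "az": 0, "fingers": 0.3},
])

```text
clock: 28.98
tool_pos: [0.5541, 0.0105, 0.1216]
orientation: [157.8, 89.9, -153.5]
force: [5.5, -2.1, -13.0]
opening: 0.038
```

Run:
```python
from h import *
np.set_printoptions(precision=4,suppress=True)
o=ctrl.get_obs(); print(o["force"],o["moment"],o["opening"],o["joint_pos"][5],o["tool_pos"])
```

```text
[  5.5032  -2.0847 -13.0355] [-0.5139 -2.0779  0.3051] 0.03800917843939434 -152.59361442423713 [0.5541 0.0105 0.1216]
```

Run:
```python
from h import *
i=ctrl.snapshot("scene")["image"]
cv2.imwrite("pics/scene11.png",cv2.resize(i[130:230,230:350],None,fx=6,fy=6,interpolation=cv2.INTER_CUBIC))
o=ctrl.get_obs(); print(o["force"],o["moment"],o["tool_pos"])
```

```text
[  4.97461117  -1.51882332 -13.36496431] [-0.57879965 -2.19233942  0.2929923 ] [0.554058   0.01055643 0.12163602]
```

View pics/scene11.png

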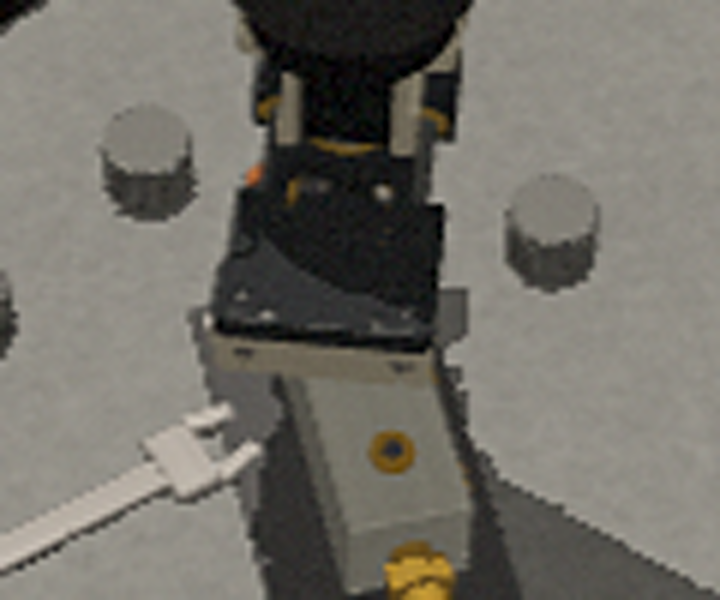

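I can't see the cap behind the gripper. I relax the pull and feel the turn again.

Call:
send_rows([
  {"dx": 1.5, "dy": 0, "dz": 0, "ax": 0, "ay": 0, "az": 0, "fingers": 0.3},
  {"dx": 0.5, "dy": 0, "dz": 0, "ax": 0, "ay": 0, "az": 0, "fingers": 0.3},
])

```text
clock: 29.28
tool_pos: [0.5542, 0.0105, 0.1212]
orientation: [-138.4, 90.0, -89.6]
force: [-0.8, -2.7, 1.2]
opening: 0.0383
```

Run:
```python
from h import *
np.set_printoptions(precision=4,suppress=True)
o=ctrl.get_obs(); print(o["force"],o["moment"],o["opening"],o["joint_pos"][5],o["tool_pos"],o["tau"][5])
```

```text
[-0.7595 -2.6842  1.1969] [-0.4846 -0.0515  0.2604] 0.03832667622671808 -152.55559005691026 [0.5542 0.0105 0.1212] -0.31152323819696903
```

Call:
send_rows([
  {"dx": 0, "dy": 0, "dz": 0, "ax": 0.5, "ay": 0, "az": 0, "fingers": 0.3},
  {"dx": 0, "dy": 0, "dz": 0, "ax": 0.5, "ay": 0, "az": 0, "fingers": 0.3},
])

```text
clock: 29.52
tool_pos: [0.5542, 0.0105, 0.1212]
orientation: [-122.8, 90.0, -79.0]
force: [-0.1, -0.7, -0.9]
opening: 0.0381
```

Run:
```python
from h import *
np.set_printoptions(precision=4,suppress=True)
o=ctrl.get_obs(); print(o["force"],o["moment"],o["opening"],o["joint_pos"][5],o["tool_pos"],o["tau"][5])
```

```text
[-0.128  -0.7309 -0.8934] [-0.2093  0.0378  1.0826] 0.038066995241027746 -157.58180583036918 [0.5542 0.0105 0.1212] -0.49525726586580276
```

Call:
send_rows([
  {"dx": 0, "dy": 0, "dz": 0, "ax": 0.5, "ay": 0, "az": 0, "fingers": 0.3},
  {"dx": 0, "dy": 0, "dz": 0, "ax": 0.5, "ay": 0, "az": 0, "fingers": 0.3},
])

```text
clock: 29.78
tool_pos: [0.5542, 0.0105, 0.1213]
orientation: [-117.0, 90.0, -78.2]
force: [-0.7, -1.0, -0.4]
opening: 0.0377
```

Run:
```python
from h import *
np.set_printoptions(precision=4,suppress=True)
o=ctrl.get_obs(); print(o["force"],o["moment"],o["opening"],o["joint_pos"][5],o["tool_pos"],o["tau"][5])
```

```text
[-0.7181 -1.0423 -0.382 ] [-0.6992 -0.2123  1.0279] 0.03772085700814916 -162.58125185940693 [0.5542 0.0105 0.1213] -0.3639126755297184
```

The moment saturates at about 1.05 N m, which looks like finger slip against a stop. The tool height stayed 1.4 mm up after relaxing. I pull straight up further and watch the force.

Call:
send_rows([
  {"dx": 0, "dy": 0, "dz": 0, "ax": -0.8, "ay": 0, "az": 0, "fingers": 0.3},
  {"dx": -1, "dy": 0, "dz": 0, "ax": 0, "ay": 0, "az": 0, "fingers": 0.3},
  {"dx": -1, "dy": 0, "dz": 0, "ax": 0, "ay": 0, "az": 0, "fingers": 0.3},
])

```text
clock: 30.15
tool_pos: [0.5541, 0.0106, 0.1223]
orientation: [169.0, 90.0, -148.2]
force: [1.3, -0.0, -6.6]
opening: 0.0381
```

Run:
```python
from h import *
np.set_printoptions(precision=4,suppress=True)
o=ctrl.get_obs(); print(o["force"],o["moment"],o["opening"],o["joint_pos"][5],o["tool_pos"],o["tau"][5])
```

```text
[ 1.2837 -0.0422 -6.6194] [-0.1914 -0.5896  0.3664] 0.038089693221057624 -158.62130082111702 [0.5541 0.0106 0.1223] -0.36447465419769287
```

Call:
send_rows([
  {"dx": -1, "dy": 0, "dz": 0, "ax": 0, "ay": 0, "az": 0, "fingers": 0.3},
  {"dx": -1, "dy": 0, "dz": 0, "ax": 0, "ay": 0, "az": 0, "fingers": 0.3},
])

```text
clock: 30.4
tool_pos: [0.5542, 0.0107, 0.1252]
orientation: [-133.9, 90.0, -91.1]
force: [-0.2, 0.1, -1.3]
opening: 0.0381
```

Run:
```python
from h import *
np.set_printoptions(precision=4,suppress=True)
o=ctrl.get_obs(); print(o["force"],o["moment"],o["opening"],o["joint_pos"][5],o["tool_pos"],o["tau"][5])
```

```text
[-0.2061  0.0763 -1.2734] [ 0.0037 -0.2107  0.0069] 0.038138624321792575 -158.5879622182697 [0.5542 0.0107 0.1252] -0.007031609129626304
```

The force dropped to −1.3 N, about the cap's weight, and the moment to zero, so the cap has come free. I lift straight up past the stub.

Call:
send_rows([
  {"dx": -4, "dy": 0, "dz": 0, "ax": 0, "ay": 0, "az": 0, "fingers": 0.3},
  {"dx": -6, "dy": 0, "dz": 0, "ax": 0, "ay": 0, "az": 0, "fingers": 0.3},
  {"dx": -8, "dy": 0, "dz": 0, "ax": 0, "ay": 0, "az": 0, "fingers": 0.3},
  {"dx": -10, "dy": 0, "dz": 0, "ax": 0, "ay": 0, "az": 0, "fingers": 0.3},
  {"dx": -15, "dy": 0, "dz": 0, "ax": 0, "ay": 0, "az": 0, "fingers": 0.3},
  {"dx": -25, "dy": 0, "dz": 0, "ax": 0, "ay": 0, "az": 0, "fingers": 0.3},
  {"dx": -25, "dy": 0, "dz": 0, "ax": 0, "ay": 0, "az": 0, "fingers": 0.3},
])

```text
clock: 31.28
tool_pos: [0.5542, 0.0106, 0.2195]
orientation: [-70.6, 90.0, -27.8]
force: [-0.0, 0.3, -1.8]
opening: 0.0379
```

Run:
```python
from h import *
np.set_printoptions(precision=4,suppress=True)
o=ctrl.get_obs(); print(o["force"],o["moment"],o["opening"])
i=ctrl.snapshot("scene")["image"]
cv2.imwrite("pics/scene12.png",cv2.resize(i[100:230,210:360],None,fx=4.5,fy=4.5,interpolation=cv2.INTER_CUBIC))
a=np.radians(7.3); ex=np.array([np.cos(a),np.sin(a),0]);ey=np.array([-ex[1],ex[0],0])
T=np.array([.556,-.332,0])+.055*ex; print(T); plan(T+[0,0,.2],ex); plan(T+[0,0,.2],ey)
```

```text
[-0.0286  0.277  -1.7796] [-0.0415 -0.2823 -0.0249] 0.03794198208796465
[ 0.6106 -0.325   0.    ]
grasp pt now [0.556  0.0108 0.2172] man [ 0.0018 -0.0315  0.2172] j6 -158.53597374555426
rot units [7.1139 0.0611 0.0237]
shift mm in NOW tool axes [  17.4088 -283.1873 -188.5328] in FINAL axes [  17.2311 -340.021    11.4692]
grasp pt now [0.556  0.0108 0.2172] man [ 0.0018 -0.0315  0.2172] j6 -158.53597374555426
rot units [-10.8861   0.027    0.0613]
shift mm in NOW tool axes [  17.4088 -283.1873 -188.5328] in FINAL axes [  17.2311  -11.4692 -340.021 ]
```

View pics/scene12.png

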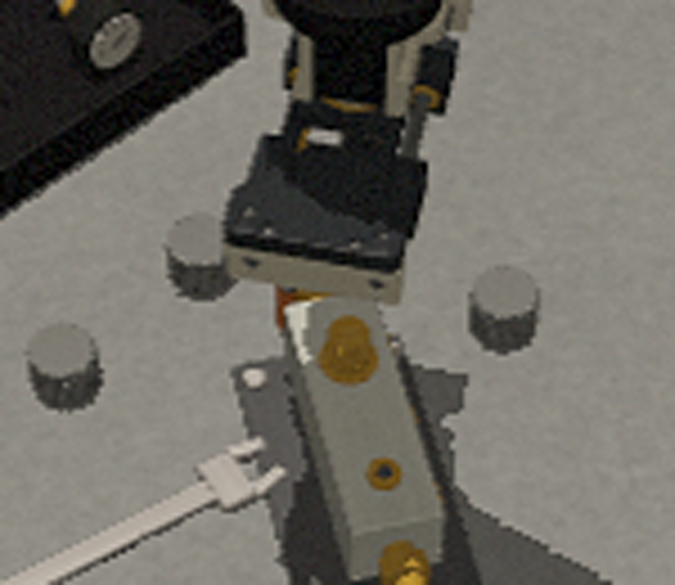

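The bare, narrower threaded stub shows at (348,350) in the crop and the cap is in the gripper (1.8 N weight). I carry it to the free end of the tray.

Call:
send_rows([
  {"dx": 0, "dy": -20, "dz": -13, "ax": 0, "ay": 0, "az": 0, "fingers": 0.3},
  {"dx": 0, "dy": -32, "dz": -21, "ax": 0, "ay": 0, "az": 0, "fingers": 0.3},
  {"dx": 0, "dy": -38, "dz": -25, "ax": 0, "ay": 0, "az": 0, "fingers": 0.3},
  {"dx": 0, "dy": -38, "dz": -25, "ax": 0, "ay": 0, "az": 0, "fingers": 0.3},
  {"dx": 0, "dy": -38, "dz": -26, "ax": 0, "ay": 0, "az": 0, "fingers": 0.3},
  {"dx": 0, "dy": -38, "dz": -26, "ax": 0, "ay": 0, "az": 0, "fingers": 0.3},
  {"dx": 0, "dy": -36, "dz": -24, "ax": 0, "ay": 0, "az": 0, "fingers": 0.3},
  {"dx": 0, "dy": -28, "dz": -19, "ax": 0, "ay": 0, "az": 0, "fingers": 0.3},
  {"dx": 0, "dy": -15, "dz": -9.5, "ax": 0, "ay": 0, "az": 0, "fingers": 0.3},
])

```text
clock: 32.45
tool_pos: [0.6083, -0.3268, 0.218]
orientation: [-154.1, 90.0, -111.4]
force: [-0.3, 0.0, -2.0]
opening: 0.038
```

Call:
send_rows([
  {"dx": 0, "dy": 0, "dz": 0, "ax": 1.5, "ay": 0, "az": 0, "fingers": 0.3},
  {"dx": 0, "dy": 0, "dz": 0, "ax": 2, "ay": 0, "az": 0, "fingers": 0.3},
  {"dx": 0, "dy": 0, "dz": 0, "ax": 2, "ay": 0, "az": 0, "fingers": 0.3},
  {"dx": 0, "dy": 0, "dz": 0, "ax": 1.6, "ay": 0, "az": 0, "fingers": 0.3},
  {"dx": 0, "dy": 0, "dz": 0, "ax": 0, "ay": 0, "az": 0, "fingers": 0.3},
])

```text
clock: 33.08
tool_pos: [0.6085, -0.3246, 0.2183]
orientation: [-44.2, 90.0, -36.8]
force: [0.1, -0.1, -1.3]
opening: 0.0382
```

Run:
```python
from h import *
np.set_printoptions(precision=4,suppress=True)
o=ctrl.get_obs(); print(o["force"],o["moment"],o["opening"])
i=ctrl.snapshot("scene"); im=i["image"]
cv2.imwrite("pics/scene13.png",cv2.resize(cv2.convertScaleAbs(im[20:190,110:310],alpha=1.6),None,fx=3.5,fy=3.5,interpolation=cv2.INTER_CUBIC))
a=np.radians(7.3); ex=np.array([np.cos(a),np.sin(a),0])
T=np.array([.556,-.332,0])+.055*ex; plan(T+[0,0,.030],ex); print((proj(i,T+[0,0,.02])-[110,20])*3.5)
```

```text
[ 0.1372 -0.0511 -1.2876] [-0.0335 -0.0814  0.0248] 0.03816680877000986
grasp pt now [ 0.6085 -0.3246  0.2123] man [ 0.1715 -0.3255  0.2123] j6 -160.5483862476067
rot units [0.0457 0.0024 0.003 ]
shift mm in NOW tool axes [182.2692  -0.6081   1.9739] in FINAL axes [182.2686  -0.6478   2.0142]
[[312.4096 361.1285]]
```

View pics/scene13.png

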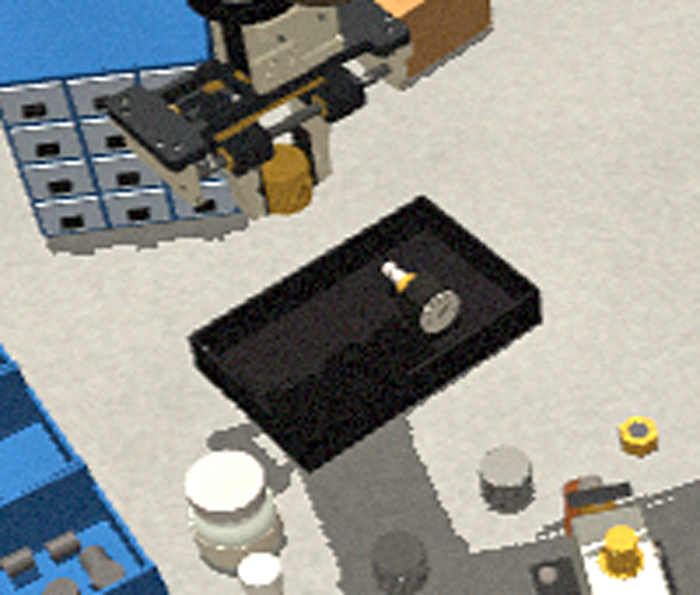

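The cap hangs at (287,178) in the crop. Its landing pixel (312,361) is inside the tray, clear of the gauge at (420,295). I go down.

Call:
send_rows([
  {"dx": 35, "dy": 0, "dz": 1.5, "ax": 0, "ay": 0, "az": 0, "fingers": 0.3},
  {"dx": 45, "dy": 0, "dz": 0, "ax": 0, "ay": 0, "az": 0, "fingers": 0.3},
  {"dx": 45, "dy": 0, "dz": 0, "ax": 0, "ay": 0, "az": 0, "fingers": 0.3},
  {"dx": 30, "dy": 0, "dz": 0, "ax": 0, "ay": 0, "az": 0, "fingers": 0.3},
  {"dx": 15, "dy": 0, "dz": 0, "ax": 0, "ay": 0, "az": 0, "fingers": 0.3},
  {"dx": 7, "dy": 0, "dz": 0, "ax": 0, "ay": 0, "az": 0, "fingers": 0.3},
  {"dx": 0, "dy": 0, "dz": 0, "ax": 0, "ay": 0, "az": 0, "fingers": 0.3},
])

```text
clock: 34.0
tool_pos: [0.6103, -0.325, 0.0415]
orientation: [-47.5, 89.9, -40.2]
force: [0.4, 0.3, -1.2]
opening: 0.0382
```

Call:
send_rows([
  {"dx": 1, "dy": 0, "dz": 0, "ax": 0, "ay": 0, "az": 0, "fingers": 0.3},
  {"dx": 1, "dy": 0, "dz": 0, "ax": 0, "ay": 0, "az": 0, "fingers": 0.3},
  {"dx": 0, "dy": 0, "dz": 0, "ax": 0, "ay": 0, "az": 0, "fingers": 0.3},
])

```text
clock: 34.38
tool_pos: [0.61, -0.3249, 0.0394]
orientation: [-40.9, 90.0, -33.6]
force: [-0.3, 0.2, -2.0]
opening: 0.0381
```

Not down yet. I continue in 1 mm steps (expected TCP height at contact is about 0.033–0.036).

Call:
send_rows([
  {"dx": 1, "dy": 0, "dz": 0, "ax": 0, "ay": 0, "az": 0, "fingers": 0.3},
  {"dx": 1, "dy": 0, "dz": 0, "ax": 0, "ay": 0, "az": 0, "fingers": 0.3},
  {"dx": 0, "dy": 0, "dz": 0, "ax": 0, "ay": 0, "az": 0, "fingers": 0.3},
])

```text
clock: 34.75
tool_pos: [0.6097, -0.3249, 0.0367]
orientation: [-159.4, 90.0, -152.0]
force: [0.3, 0.0, -1.5]
opening: 0.0382
```

Call:
send_rows([
  {"dx": 1, "dy": 0, "dz": 0, "ax": 0, "ay": 0, "az": 0, "fingers": 0.3},
  {"dx": 0, "dy": 0, "dz": 0, "ax": 0, "ay": 0, "az": 0, "fingers": 0.3},
])

```text
clock: 35.0
tool_pos: [0.6098, -0.3249, 0.0357]
orientation: [-152.3, 90.0, -145.0]
force: [-0.8, -1.2, -2.6]
opening: 0.0384
```

Call:
send_rows([
  {"dx": 1, "dy": 0, "dz": 0, "ax": 0, "ay": 0, "az": 0, "fingers": 0.3},
  {"dx": 0, "dy": 0, "dz": 0, "ax": 0, "ay": 0, "az": 0, "fingers": 0.3},
])

```text
clock: 35.25
tool_pos: [0.6098, -0.3249, 0.0348]
orientation: [-144.5, 90.0, -137.2]
force: [0.3, 0.0, -1.9]
opening: 0.0381
```

Call:
send_rows([
  {"dx": 0.7, "dy": 0, "dz": 0, "ax": 0, "ay": 0, "az": 0, "fingers": 0.3},
  {"dx": 0, "dy": 0, "dz": 0, "ax": 0, "ay": 0, "az": 0, "fingers": 0.3},
])

```text
clock: 35.5
tool_pos: [0.6098, -0.3249, 0.0342]
orientation: [-108.9, 90.0, -101.5]
force: [0.6, 0.2, -2.0]
opening: 0.0379
```

Call:
send_rows([
  {"dx": 0.8, "dy": 0, "dz": 0, "ax": 0, "ay": 0, "az": 0, "fingers": 0.3},
  {"dx": 0, "dy": 0, "dz": 0, "ax": 0, "ay": 0, "az": 0, "fingers": 0.3},
])

```text
clock: 35.75
tool_pos: [0.6098, -0.3249, 0.0333]
orientation: [-136.6, 90.0, -129.3]
force: [0.7, -0.1, -1.4]
opening: 0.038
```

Call:
send_rows([
  {"dx": 0.8, "dy": 0, "dz": 0, "ax": 0, "ay": 0, "az": 0, "fingers": 0.3},
  {"dx": 0, "dy": 0, "dz": 0, "ax": 0, "ay": 0, "az": 0, "fingers": 0.3},
])

```text
clock: 36.0
tool_pos: [0.6099, -0.3249, 0.0327]
orientation: [-70.7, 90.0, -63.3]
force: [-0.1, -0.3, -1.4]
opening: 0.0384
```

Call:
send_rows([
  {"dx": 0.7, "dy": 0, "dz": 0, "ax": 0, "ay": 0, "az": 0, "fingers": 0.3},
  {"dx": 0, "dy": 0, "dz": 0, "ax": 0, "ay": 0, "az": 0, "fingers": 0.3},
])

```text
clock: 36.25
tool_pos: [0.6099, -0.3249, 0.0326]
orientation: [-72.7, 90.0, -65.4]
force: [-1.7, 1.7, 5.4]
opening: 0.0382
```

Run:
```python
from h import *
np.set_printoptions(precision=4,suppress=True)
o=ctrl.get_obs(); print(o["force"],o["tool_pos"])
i=ctrl.snapshot("scene"); im=i["image"]
cv2.imwrite("pics/scene14.png",cv2.resize(cv2.convertScaleAbs(im[80:170,150:270],alpha=1.8),None,fx=6,fy=6,interpolation=cv2.INTER_CUBIC))
```

```text
[-1.7487  1.7022  5.3881] [ 0.6099 -0.3249  0.0326]
```

View pics/scene14.png

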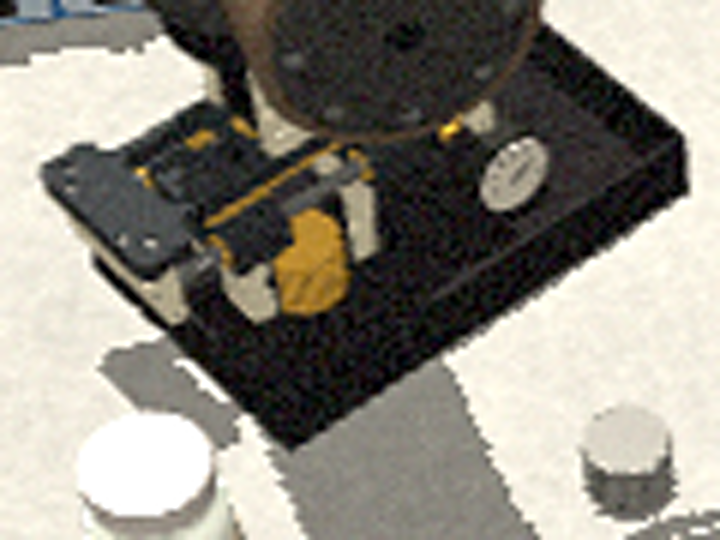

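Contact is at 5 N, with the cap standing in the tray at (313,265) in the crop. I release and retreat.

Call:
send_rows([
  {"dx": 0, "dy": 0, "dz": 0, "ax": 0, "ay": 0, "az": 0, "fingers": 0.5},
  {"dx": 0, "dy": 0, "dz": 0, "ax": 0, "ay": 0, "az": 0, "fingers": 0.6},
  {"dx": 0, "dy": 0, "dz": 0, "ax": 0, "ay": 0, "az": 0, "fingers": 0.6},
  {"dx": -10, "dy": 0, "dz": 0, "ax": 0, "ay": 0, "az": 0, "fingers": 0.6},
  {"dx": -30, "dy": 0, "dz": 0, "ax": 0, "ay": 0, "az": 0, "fingers": 0.6},
  {"dx": -45, "dy": 0, "dz": 0, "ax": 0, "ay": 0, "az": 0, "fingers": 0.6},
  {"dx": -50, "dy": 0, "dz": 0, "ax": 0, "ay": 0, "az": 0, "fingers": 0.6},
  {"dx": -50, "dy": 0, "dz": 0, "ax": 0, "ay": 0, "az": 0, "fingers": 0.6},
  {"dx": 0, "dy": 0, "dz": 0, "ax": 0, "ay": 0, "az": 0, "fingers": 0.6},
])

```text
clock: 37.42
tool_pos: [0.6121, -0.3258, 0.2234]
orientation: [-28.8, 89.4, -21.5]
force: [-0.9, -0.7, -0.6]
opening: 0.0524
```

Run:
```python
from h import *
for n in("scene","top"):
    cv2.imwrite(f"pics/{n}15.png",cv2.convertScaleAbs(ctrl.snapshot(n)["image"],alpha=1.5))
```

```text
(no output)
```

View pics/scene15.png

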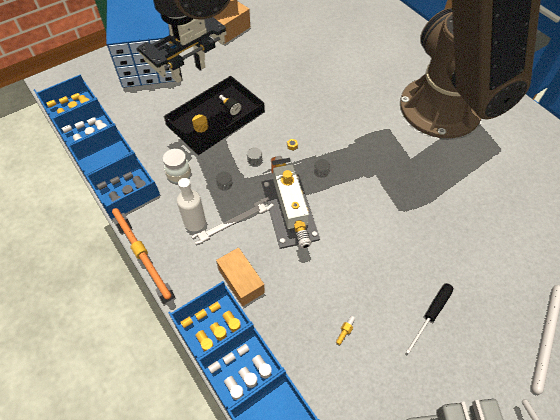

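View pics/top15.png

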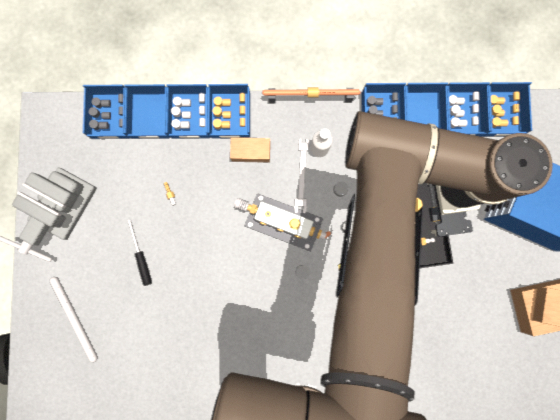

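In the scene view, the gauge (235,108) and the cap (200,123) both lie in the tray. The stub at (288,176) is bare, the sleeve at (303,235) is forward, and the other things are at their starting pixels. The gripper hangs free at 0.22 m.

```bash
python3 -c "
from plant import ctrl
print(ctrl.close_job())"
```

```text
the job is handed in; nothing more can be done
None
```

The job is done in the order asked and was handed in at about 37.5 s on the robot's clock. The system gave no verdict.

- **Gauge:** I drew the sleeve back about 8.5 mm against a 7.5 N spring, and the gauge sprang out and drooped about 4 mm. I pulled it out, and the picture showed the sleeve back forward. I laid the gauge in the tray with about 6 N of floor contact (11 N for a moment on touching down).
- **Cap:** It stopped solid anticlockwise (0.55 N m within 7.5°) and turned at about 0.1 N m clockwise, so the thread is reversed. I unscrewed it in two strokes of about 275° in all, lifted it off and set it in the tray at about 5 N.
- **Last checks:** The last pictures show both parts in the tray, the stub bare, the other things apparently where they were, and the gripper clear of everything.

One reading disagreed with what I expected. Past the angle where the cap should have been free, the turn met about 1 N m and the first lift met 13 N. A second straight lift then freed it, with no force above about 14 N in my readings.

The first two move calls were refused because I left out fields, and nothing moved then.

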